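# Chuck jaws back into their own bays

### The job

The jaws of the four-jaw lathe chuck were put back into the wrong bays of the jaw tray: three or all four of them stand in one another's places. Move them until every jaw stands flat and lengthways in the bay whose end block is painted in the colour of the jaw's own paint marks, parking a jaw in the unpainted spare bay on the way and leaving that bay empty in the end. Do not shift the caliper that lies in front of the tray.

Things in the scene. Friction and masses are not known exactly. Their poses are not given: they have to be found in the camera images.
- jaw_red_center (a point): loose steel chuck jaw with red paint marks on top: 75 mm long (x), 28 mm wide (y) with parallel sides, 50 mm high, 0.6 kg, stepped like stairs. Point: its centre, 25 mm above its underside. Lowest 24 mm full length; next 13 mm spans x -37 to +12, top 13 mm x -37 to -13 mm. Grip across the 28 mm.
- jaw_yellow_center (a point): loose steel chuck jaw with yellow paint marks on top: 75 mm long (x), 28 mm wide (y) with parallel sides, 50 mm high, 0.6 kg, stepped like stairs. Point: its centre, 25 mm above its underside. Lowest 24 mm full length; next 13 mm spans x -37 to +12, top 13 mm x -37 to -13 mm. Grip across the 28 mm.
- jaw_blue_center (a point): loose steel chuck jaw with blue paint marks on top: 75 mm long (x), 28 mm wide (y) with parallel sides, 50 mm high, 0.6 kg, stepped like stairs. Point: its centre, 25 mm above its underside. Lowest 24 mm full length; next 13 mm spans x -37 to +12, top 13 mm x -37 to -13 mm. Grip across the 28 mm.
- jaw_green_center (a point): loose steel chuck jaw with green paint marks on top: 75 mm long (x), 28 mm wide (y) with parallel sides, 50 mm high, 0.6 kg, stepped like stairs. Point: its centre, 25 mm above its underside. Lowest 24 mm full length; next 13 mm spans x -37 to +12, top 13 mm x -37 to -13 mm. Grip across the 28 mm.
- bay_red: bay of the jaw tray with the red painted end block. Fixed. Black floor 98 x 50 mm in a 3 mm lip, 3 mm high. Origin: middle of the bay, underside; floor 6 mm above it, so a jaw standing in it has its centre 31 mm above it. x along the bay to the end block (24 x 56 mm, 14 mm high, middle at x +64 mm). The five bays stand in a row along y, 100 mm apart, all turned alike.
- bay_yellow: bay of the jaw tray with the yellow painted end block. Fixed. Black floor 98 x 50 mm in a 3 mm lip, 3 mm high. Origin: middle of the bay, underside; floor 6 mm above it, so a jaw standing in it has its centre 31 mm above it. x along the bay to the end block (24 x 56 mm, 14 mm high, middle at x +64 mm). The five bays stand in a row along y, 100 mm apart, all turned alike.
- bay_blue: bay of the jaw tray with the blue painted end block. Fixed. Black floor 98 x 50 mm in a 3 mm lip, 3 mm high. Origin: middle of the bay, underside; floor 6 mm above it, so a jaw standing in it has its centre 31 mm above it. x along the bay to the end block (24 x 56 mm, 14 mm high, middle at x +64 mm). The five bays stand in a row along y, 100 mm apart, all turned alike.
- bay_green: bay of the jaw tray with the green painted end block. Fixed. Black floor 98 x 50 mm in a 3 mm lip, 3 mm high. Origin: middle of the bay, underside; floor 6 mm above it, so a jaw standing in it has its centre 31 mm above it. x along the bay to the end block (24 x 56 mm, 14 mm high, middle at x +64 mm). The five bays stand in a row along y, 100 mm apart, all turned alike.
- bay_spare: bay of the jaw tray with the unpainted, pale bare-metal end block (free at the start). Fixed. Black floor 98 x 50 mm in a 3 mm lip, 3 mm high. Origin: middle of the bay, underside; floor 6 mm above it, so a jaw standing in it has its centre 31 mm above it. x along the bay to the end block (24 x 56 mm, 14 mm high, middle at x +64 mm). The five bays stand in a row along y, 100 mm apart, all turned alike.
- caliper: digital caliper lying loose in front of the tray, on the robot's side: steel beam 230 mm long, black display box, 14 mm high. Origin on the underside at the middle of the beam, x along the beam, away from the measuring jaws. Not to be moved.
Not all that is in view belongs to the job. What is shaped like the part that bears jaw_green_center but turquoise is not meant.

How it is judged:
On the way:
1. one of the jaws stands flat in the spare bay, let go (((horizontal distance between jaw_red_center and bay_spare below 0.018 m and z of jaw_red_center in the frame of bay_spare below 0.035 m and angle between jaw_red_center's own z axis and vertical below 0.1 rad and angle between the x axis of jaw_red_center and the x axis of bay_spare, either way round below 0.4 rad and linear speed of jaw_red below 0.02 m/s and contact force between the fingers and jaw_red below 0.2 N) or (horizontal distance between jaw_yellow_center and bay_spare below 0.018 m and z of jaw_yellow_center in the frame of bay_spare below 0.035 m and angle between jaw_yellow_center's own z axis and vertical below 0.1 rad and angle between the x axis of jaw_yellow_center and the x axis of bay_spare, either way round below 0.4 rad and linear speed of jaw_yellow below 0.02 m/s and contact force between the fingers and jaw_yellow below 0.2 N) or (horizontal distance between jaw_blue_center and bay_spare below 0.018 m and z of jaw_blue_center in the frame of bay_spare below 0.035 m and angle between jaw_blue_center's own z axis and vertical below 0.1 rad and angle between the x axis of jaw_blue_center and the x axis of bay_spare, either way round below 0.4 rad and linear speed of jaw_blue below 0.02 m/s and contact force between the fingers and jaw_blue below 0.2 N) or (horizontal distance between jaw_green_center and bay_spare below 0.018 m and z of jaw_green_center in the frame of bay_spare below 0.035 m and angle between jaw_green_center's own z axis and vertical below 0.1 rad and angle between the x axis of jaw_green_center and the x axis of bay_spare, either way round below 0.4 rad and linear speed of jaw_green below 0.02 m/s and contact force between the fingers and jaw_green below 0.2 N))), for 0.2 s.
At the end, for the whole second after the job is handed in: Each jaw stands at rest and let go in the bay of its own colour: centre within 18 mm of the bay's centre seen from above (anywhere inside the lip), on the bay's floor (within 4 mm), upright within 0.1 rad, lengthways within 0.4 rad, either way round. The spare bay is thereby empty (horizontal distance between jaw_red_center and bay_red below 0.018 m and z of jaw_red_center in the frame of bay_red below 0.035 m and angle between each of jaw_red_center, jaw_yellow_center, jaw_blue_center, jaw_green_center's own z axis and vertical below 0.1 rad and angle between the x axis of jaw_red_center and the x axis of bay_red, either way round below 0.4 rad and linear speed of each of jaw_red, jaw_yellow, jaw_blue, jaw_green below 0.02 m/s and contact force between the fingers and jaw_red below 0.2 N and horizontal distance between jaw_yellow_center and bay_yellow below 0.018 m and z of jaw_yellow_center in the frame of bay_yellow below 0.035 m and angle between the x axis of jaw_yellow_center and the x axis of bay_yellow, either way round below 0.4 rad and contact force between the fingers and jaw_yellow below 0.2 N and horizontal distance between jaw_blue_center and bay_blue below 0.018 m and z of jaw_blue_center in the frame of bay_blue below 0.035 m and angle between the x axis of jaw_blue_center and the x axis of bay_blue, either way round below 0.4 rad and contact force between the fingers and jaw_blue below 0.2 N and horizontal distance between jaw_green_center and bay_green below 0.018 m and z of jaw_green_center in the frame of bay_green below 0.035 m and angle between the x axis of jaw_green_center and the x axis of bay_green, either way round below 0.4 rad and contact force between the fingers and jaw_green below 0.2 N); the robot touches nothing.
It fails at once if the caliper is shifted by more than 20 mm (distance of caliper from where it was at the start of the episode above 0.02 m).
It also fails if it takes over 96 s, if anything falls off the work surface, if the arm or the gripper's body presses on something with over 40 N, if the wrist force passes 120 N, or if a joint passes its speed limit or range.

### The arm

A 6-joint arm with a two-finger parallel gripper is mounted at the origin on the work surface. World frame = base frame: x ahead of the robot, y to its left, z up, the work surface at z = 0. Lengths are in m, angles in rad, forces in N, time in s.
With the tool pointing down it reaches from about 0.25 to 0.725 m from the base axis. Payload 4 kg.
Tool frame: the origin (TCP) lies on the centre line of the jaws, within the pads' length; the fingertips stand 19 mm ahead of it and the grasp point (between the pads) is the TCP; z points along the fingers, y is the direction in which the jaws open and shut (so a half turn about z gives the same grasp; the last joint's range is limited). The gripper opens to 85 mm and grips with 20 to 120 N. Pads are 22 mm wide; open, the fingers measure 114 mm over their backs; the gripper's body (76 mm by 85 mm) begins 54 mm behind the grasp point. The pads swing forward as they close: fully open they stand 13 mm farther back than shut.
Start: joints at [-1.102, 0.241, 0.005, 1.335, 0, 1.571], TCP at [0.226, -0.446, 0.228] pointing down, gripper open.
Joint ranges: [-2.72, 2.72], [-1.05, 1.87], [-1.09, 1.28], [-1.99, 2.15], [-1.42, 1.44], [-3.14, 3.14]. Speed limits (rad/s): [2.79, 2.79, 3.14, 3.14, 3.14, 3.14].

### API

Orientations are given as a unit quaternion [x, y, z, w].
In Python, from workcell import bot gives the robot as it stands. The module is installed in compiled form; this text tells all that it offers.
- The arm moves only by the shell command python3 -m handwheel 'ROWS' [OPENING]. ROWS is JSON, a list of rows, each an object of numbers: "dx", "dy", "dz": the shift along the tool's x, y, z as a fraction of full scale; "ax", "ay", "az": the turn, a rotation vector about the tool's x, y, z as a fraction of full scale. In form: [{"dx": .., "dy": .., "dz": .., "ax": .., "ay": .., "az": ..}, ...]. A call has 1 to 12 rows; each row shifts and turns the commanded pose from where the row before left it, along the tool's axes as they then stand; what a row does not reach is not made up. Full scale, the value 1, is 2.5 cm for a shift and 0.15 rad for a turn. A row lasts 1/10 s, in which the tool goes at most 50 mm and 8.59 degrees, less where a joint would pass 70% of its speed; a pose out of reach is approached as far as the arm can. A call with a number of a shift or a turn outside -1 to 1 is refused whole. A call with a gripper value outside its range is refused whole. OPENING is the gripper's target within -1 to 1 (fully open at 1, half-way at 0, shut at -1), set as the call begins (- or left out, the last holds). The fingers move at their own pace and stop on an object; the grip force is fixed at half the most. Time passes only in rows, so rows that do not move let the fingers close. It gives the time, the measured TCP pose, the force and the opening at its end, in the units of the state.
- bot.get_obs(): the state, without advancing time (a new reading comes with each control period).
- bot.camera(name): name is "scene" or "top" or "wrist"; returns a dict with "img" (384x512x3 uint8, red, green, blue), "intrinsics" (3x3 intrinsics, pixels), "dist_coeffs" ([k1, k2, p1, p2, k3] as OpenCV has them; the pictures are not rectified), "eye" and "rotation" of the camera in the world. Camera axes: x right, y down, z forward; pixel columns grow to the right and rows downward; lengths in m; the calibration is good to about 2 mm. A picture is of the moment at which its call begins. There is no depth.
- bot.job_done(): hands the job in, once; it reports no verdict.
Trained networks look in a picture, given as the dict that the camera call returned (one of the last four; its "shot" number tells which), for a name from the list of things; names that differ only in an ending like _2 or _b are one class to them, and where a whole thing is asked for, a point or a joint stands for the part that bears it (a point fixed in the world has none). Each returns a list of dicts, best first, with "confidence" (0 to 1); they miss things now and then, are a little off and sometimes report something else, mostly with a low value. They report only what shows in the picture. A call takes as long as a camera call. They do not tell look-alikes from the thing itself.
- bot.trace(thing, picture): "region" (384x512 bool, what is visible of it) and "rect" ([centre column, centre row, width, height] in pixels, round what is visible of it).
The state is a dict: "clock": time; "joint_pos": joint angles; "joint_vel": joint speeds; "tau": joint torques, N m; "eef_pos": TCP position; "tool_rot": TCP orientation; "ft_force": force on the tool from outside, world axes, zero at the start; "ft_torque": the same for the moment, N m; "grip_width": finger opening in m.
Only numpy, scipy, OpenCV 4.12 (cv2) and the standard library are available. Lean on these libraries where they do the work, as an engineer would, in place of code of your own. Each camera call takes 0.05 s, during which the arm holds its last target.

## Working session

There is one attempt and no reset: what is moved stays moved. The work goes in short steps, Python scripts to look and compute and a shell command to move; the robot and the scene stay as the last step left them, time stands still between calls to the robot, and variables do not carry over. Pictures are saved under pics/ and viewed, and the job is handed in when it is done.

```bash
mkdir -p pics
cat > h.py <<'E'
import numpy as np,cv2
from workcell import bot
def shot(n,f):
    c=bot.camera(n); cv2.imwrite('pics/'+f,c['img'][:,:,::-1]); return c
def ray(c,u,v):
    K=np.array(c['intrinsics']);d=np.array(c['dist_coeffs'])
    p=cv2.undistortPoints(np.array([[[u,v]]],float),K,d)[0,0]
    R=np.array(c['rotation']);return np.array(c['eye']),R@np.array([p[0],p[1],1])
def at(c,u,v,z):
    e,d=ray(c,u,v);return e+d*(z-e[2])/d[2]
def proj(c,P):
    K=np.array(c['intrinsics']);d=np.array(c['dist_coeffs']);R=np.array(c['rotation'])
    r=R.T;t=-r@np.array(c['eye'])
    return cv2.projectPoints(np.array(P,float).reshape(-1,3),cv2.Rodrigues(r)[0],t,K,d)[0].reshape(-1,2)
E
python3 - <<'E'
from h import *
for n in ['top','scene']:
    c=shot(n,n+'0.png');print(n,np.round(c['eye'],3),np.round(c['rotation'],2).tolist())
o=bot.get_obs();print(o)
E
```

```text
top [0.303 0.09  1.114] [0.71, -0.7, 0.06, -0.07]
scene [1.234 0.025 0.836] [0.68, 0.63, -0.25, -0.28]
{'clock': 0.1, 'joint_pos': array([-1.10202457e+00,  2.41337776e-01,  3.86586756e-03,  1.33519159e+00,
        8.35636829e-06,  1.57081285e+00]), 'joint_vel': array([ 5.99596744e-04, -8.64152509e-04,  1.76724634e-03, -1.26513430e-03,
       -4.95940052e-05, -1.34770460e-04]), 'tau': array([ 5.66274830e-04, -3.73138905e+01,  2.53009647e+01,  1.08696232e-02,
        2.73173526e-05, -8.71923504e-06]), 'eef_pos': array([ 0.22564258, -0.44555696,  0.22740455]), 'tool_rot': array([ 9.72658647e-01,  2.32237561e-01, -2.12764798e-04, -9.09027255e-04]), 'ft_force': array([ 0.29336261, -0.21099478,  1.10791236]), 'ft_torque': array([-0.0160174 ,  0.01775178, -0.0177835 ]), 'grip_width': 0.08528144871482399}
```

```bash
sed -i "s/R=np.array(c\['rotation'\])/R=Rot.from_quat(c['rotation']).as_matrix()/" h.py; sed -i '1a from scipy.spatial.transform import Rotation as Rot' h.py; cat h.py | head -12
```

```text
import numpy as np,cv2
from scipy.spatial.transform import Rotation as Rot
from workcell import bot
def shot(n,f):
    c=bot.camera(n); cv2.imwrite('pics/'+f,c['img'][:,:,::-1]); return c
def ray(c,u,v):
    K=np.array(c['intrinsics']);d=np.array(c['dist_coeffs'])
    p=cv2.undistortPoints(np.array([[[u,v]]],float),K,d)[0,0]
    R=Rot.from_quat(c['rotation']).as_matrix();return np.array(c['eye']),R@np.array([p[0],p[1],1])
def at(c,u,v,z):
    e,d=ray(c,u,v);return e+d*(z-e[2])/d[2]
def proj(c,P):
```

View pics/top0.png

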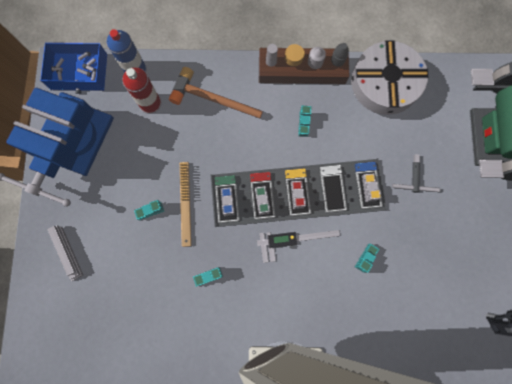

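View pics/scene0.png

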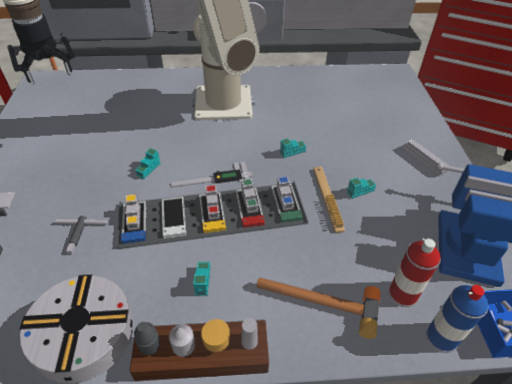

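Run:
```python
from h import *
c=shot('top','t1.png')
print(c['intrinsics'],c['dist_coeffs'])
im=c['img'][145:275,195:400,::-1]
cv2.imwrite('pics/crop1.png',cv2.resize(im,None,fx=3.9,fy=3.9,interpolation=cv2.INTER_CUBIC))
for n in ['bay_green','bay_red','bay_yellow','bay_spare','bay_blue','jaw_red_center','jaw_yellow_center','jaw_blue_center','jaw_green_center','caliper']:
    for d in bot.trace(n,c)[:3]:
        r=d['rect'];print(n,round(d['confidence'],2),np.round(r,1),np.round(at(c,r[0],r[1],0.04 if 'jaw' in n else .008),3))
```

```text
[[399.13493921   0.         251.77286607]
 [  0.         399.13493921 190.52493165]
 [  0.           0.           1.        ]] [0.00523433 0.         0.         0.         0.        ]
bay_green 0.58 [225.8 198.2  22.3  47.6] [0.489 0.167 0.008]
bay_red 0.87 [262.2 197.5  23.2  44.8] [0.493 0.065 0.008]
bay_yellow 0.86 [295.5 192.6  23.2  45.7] [ 0.508 -0.029  0.008]
bay_yellow 0.42 [370.6 186.8  16.2  32.5] [ 0.528 -0.241  0.008]
bay_spare 0.79 [331.4 191.4  25.3  48.5] [ 0.513 -0.13   0.008]
bay_blue 0.8 [368.9 185.   27.5  48.2] [ 0.533 -0.236  0.008]
jaw_red_center 0.75 [298.1 196.   12.1  25. ] [ 0.493 -0.033  0.04 ]
jaw_yellow_center 0.64 [370.4 189.7  16.1  31.4] [ 0.514 -0.23   0.04 ]
jaw_blue_center 0.56 [226.1 202.1  13.1  24.2] [0.473 0.164 0.04 ]
jaw_green_center 0.85 [367.8 257.7  22.4  29. ] [ 0.33  -0.216  0.04 ]
jaw_green_center 0.81 [148.2 211.8  31.   16.5] [0.443 0.374 0.04 ]
jaw_green_center 0.79 [303.  120.2  12.3  26.5] [ 0.711 -0.048  0.04 ]
caliper 0.8 [298.  247.1  81.6  31.3] [ 0.356 -0.035  0.008]
```

View pics/crop1.png

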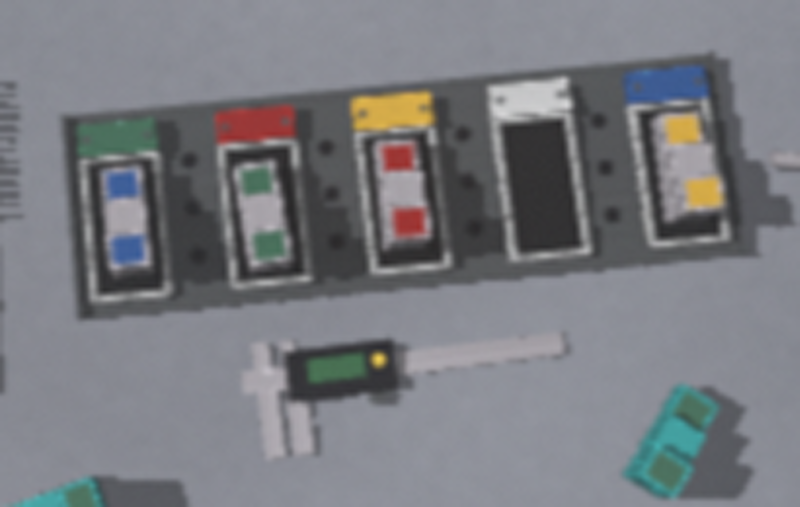

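```bash
cat > fit.py <<'E'
from h import *
from scipy.optimize import least_squares
import json
c=shot('top','t2.png')
Q={2:[(80,158),(158,153),(172,292),(92,300)],1:[(220,145),(298,140),(312,278),(235,288)],0:[(354,135),(434,130),(450,265),(372,273)],-1:[(492,121),(572,115),(592,250),(512,262)],-2:[(628,105),(708,100),(730,240),(650,247)]}
L=np.array([(.052,.028),(.052,-.028),(-.052,-.028),(-.052,.028)])
def model(p):
    R=np.array([[np.cos(p[2]),-np.sin(p[2])],[np.sin(p[2]),np.cos(p[2])]])
    out=[]
    for k in Q:
        w=(L+[0,.1*k])@R.T+p[:2]
        out.append(proj(c,np.c_[w,np.full(4,.009)]))
    return np.vstack(out)
obs=np.vstack([np.array(Q[k])/3.9+[195-.4,145-.4] for k in Q])
s=least_squares(lambda p:(model(p)-obs).ravel(),[.5,-.03,.09],loss='soft_l1')
p=s.x;print(p,np.abs(s.fun).mean(),np.round((model(p)-obs).reshape(5,4,2).mean(1),2))
R=np.array([[np.cos(p[2]),-np.sin(p[2])],[np.sin(p[2]),np.cos(p[2])]])
for k in Q: print(k,np.round(R@[0,.1*k]+p[:2],4))
im=cv2.resize(c['img'][145:275,195:400,::-1],None,fx=3.9,fy=3.9,interpolation=cv2.INTER_CUBIC)
def d(w,col):
    q=(proj(c,w)-[195-.4,145-.4])*3.9
    cv2.polylines(im,[q.round().astype(int)],True,col,1)
for k in Q:
    w=(L+[0,.1*k])@R.T+p[:2];d(np.c_[w,np.full(4,.009)],(255,0,255))
    for z in(.014,):
        e=(np.array([(.076,.028),(.076,-.028),(.052,-.028),(.052,.028)])+[0,.1*k])@R.T+p[:2];d(np.c_[e,np.full(4,z)],(0,255,255))
cv2.imwrite('pics/fit.png',im)
E
python3 fit.py
```

```text
[ 0.49946114 -0.03583531  0.11123983] 0.36945755227842414 [[ 0.35  0.08]
 [-0.24  0.03]
 [ 0.23 -0.25]
 [-0.23 -0.08]
 [-0.13  0.16]]
2 [0.4773 0.1629]
1 [0.4884 0.0635]
0 [ 0.4995 -0.0358]
-1 [ 0.5106 -0.1352]
-2 [ 0.5217 -0.2346]
```

View pics/fit.png

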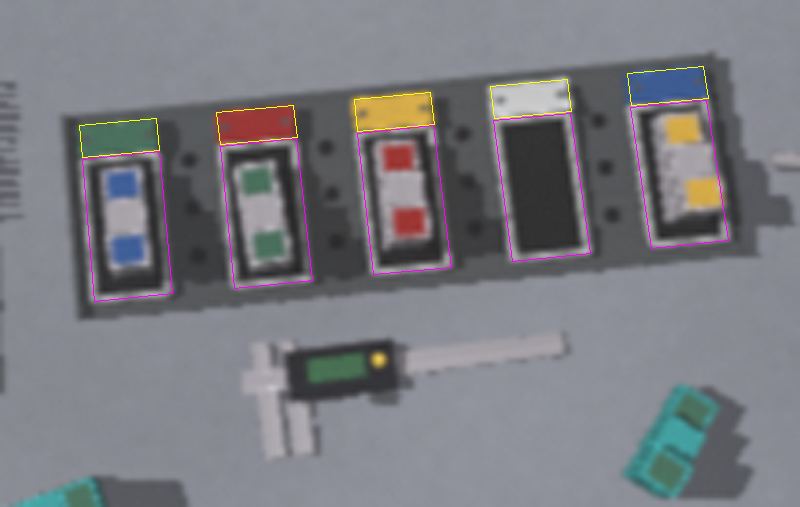

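```bash
cat >> h.py <<'E'
def togo(x,y,z,yaw):
    o=bot.get_obs();M=Rot.from_quat(o['tool_rot']).as_matrix()
    x0=M[:,0];h=np.arctan2(x0[1],x0[0]);print('clock',round(o['clock'],2),'pos',np.round(o['eef_pos'],4),'head',round(h,4),'tilt',np.round(M[:2,2],4),'w',round(o['grip_width'],4),'F',np.round(o['ft_force'],1))
    T=np.c_[[np.cos(yaw),np.sin(yaw),0],[np.sin(yaw),-np.cos(yaw),0],[0,0,-1]]
    rv=Rot.from_matrix(M.T@T).as_rotvec()
    d=np.array([x,y,z])-o['eef_pos']
    print('turn units',np.round(rv/.15,3),' shift units in target axes',np.round(T.T@d/.025,3),' now axes',np.round(M.T@d/.025,3))
B={'green':(.4773,.1629),'red':(.4884,.0635),'yellow':(.4995,-.0358),'spare':(.5106,-.1352),'blue':(.5217,-.2346)}
YAW=.111
E
python3 -m handwheel '[{"az":0.8},{"az":0.8},{"az":0.79},{"dx":0.85,"dy":-1},{"dx":0.85,"dy":-1},{"dx":0.85,"dy":-1},{"dx":0.85,"dy":-1},{"dx":0.85,"dy":-1},{"dx":0.85,"dy":-1},{"dx":0.85,"dy":-1},{"dx":0.85,"dy":-1},{"dx":0.85,"dy":-1}]'
python3 - <<'E'
from h import *
togo(*B['yellow'],.25,YAW)
E
```

```text
clock 0.7 pos [ 0.2259 -0.4461  0.2282] head 0.4688 tilt [ 0.     -0.0001] w 0.0849 F [-0.6 -0.8  0.1]
turn units [ 1.000e-03 -0.000e+00  2.386e+00]  shift units in target axes [ 12.694 -15.098  -0.87 ]  now axes [17.177 -9.695 -0.871]invalid input
```

```bash
python3 -m handwheel '[{"dx":0,"dy":0,"dz":0,"ax":0,"ay":0,"az":0.8},{"dx":0,"dy":0,"dz":0,"ax":0,"ay":0,"az":0.8},{"dx":0,"dy":0,"dz":0,"ax":0,"ay":0,"az":0.79},{"dx":0.85,"dy":-1,"dz":0,"ax":0,"ay":0,"az":0},{"dx":0.85,"dy":-1,"dz":0,"ax":0,"ay":0,"az":0},{"dx":0.85,"dy":-1,"dz":0,"ax":0,"ay":0,"az":0},{"dx":0.85,"dy":-1,"dz":0,"ax":0,"ay":0,"az":0},{"dx":0.85,"dy":-1,"dz":0,"ax":0,"ay":0,"az":0}]'
python3 - <<'E'
from h import *
togo(*B['yellow'],.25,YAW)
E
```

```text
clock: 1.5
eef_pos: [0.3183, -0.3091, 0.2283]
tool_rot: [0.998, 0.055, 0.0, 0.0]
ft_force: [0.4, -0.3, -0.5]
grip_width: 0.0855
clock 1.5 pos [ 0.3183 -0.3091  0.2283] head 0.1099 tilt [ 0.0004 -0.0003] w 0.0855 F [ 0.4 -0.3 -0.5]
turn units [ 0.002 -0.002 -0.007]  shift units in target axes [  8.413 -10.061  -0.866]  now axes [  8.402 -10.069  -0.867]
```

```bash
python3 -m handwheel '[{"dx":0.8,"dy":-1,"dz":-0.2,"ax":0,"ay":0,"az":0},{"dx":0.8,"dy":-1,"dz":-0.2,"ax":0,"ay":0,"az":0},{"dx":0.8,"dy":-1,"dz":-0.2,"ax":0,"ay":0,"az":0},{"dx":0.8,"dy":-1,"dz":-0.2,"ax":0,"ay":0,"az":0},{"dx":0.8,"dy":-1,"dz":-0.2,"ax":0,"ay":0,"az":0},{"dx":0.8,"dy":-1,"dz":-0.2,"ax":0,"ay":0,"az":0},{"dx":0.8,"dy":-1,"dz":-0.2,"ax":0,"ay":0,"az":0},{"dx":0.8,"dy":-1,"dz":-0.2,"ax":0,"ay":0,"az":0},{"dx":0.8,"dy":-1,"dz":-0.2,"ax":0,"ay":0,"az":0},{"dx":0.8,"dy":-1,"dz":-0.2,"ax":0,"ay":0,"az":0}]'
python3 - <<'E'
from h import *
togo(*B['yellow'],.25,YAW)
c=shot('wrist','w1.png');print(c['eye'])
p=proj(c,[(*B[k],.006) for k in B]);print(dict(zip(B,np.round(p))))
E
```

```text
clock: 2.5
eef_pos: [0.4896, -0.0384, 0.2785]
tool_rot: [0.998, 0.055, 0.0, 0.0]
ft_force: [-0.1, -0.8, 0.3]
grip_width: 0.085
clock 2.5 pos [ 0.4896 -0.0384  0.2785] head 0.1105 tilt [ 0.0003 -0.0001] w 0.085 F [-0.1 -0.8  0.3]
turn units [ 0.001 -0.002 -0.004]  shift units in target axes [ 0.406 -0.059  1.141]  now axes [ 0.405 -0.06   1.142]
[ 0.5643636  -0.03077335  0.42423691]
{'green': array([102., 146.]), 'red': array([176., 146.]), 'yellow': array([253., 145.]), 'spare': array([329., 146.]), 'blue': array([403., 146.])}
```

View pics/w1.png

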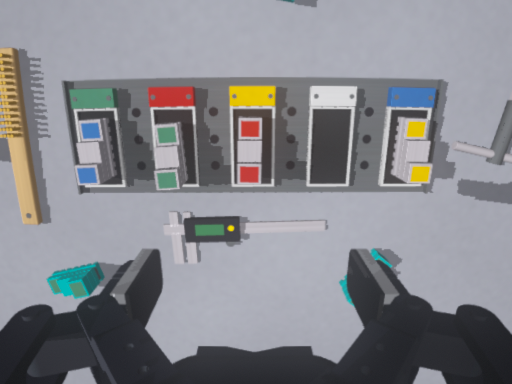

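Run:
```python
from h import *
im=cv2.imread('pics/w1.png')[75:200,60:440]
a=cv2.resize(im[:,:190],None,fx=4.2,fy=4.2,interpolation=cv2.INTER_CUBIC);b=cv2.resize(im[:,190:],None,fx=4.2,fy=4.2,interpolation=cv2.INTER_CUBIC)
cv2.imwrite('pics/wa.png',a);cv2.imwrite('pics/wb.png',b)
```

```text
(no output)
```

View pics/wa.png

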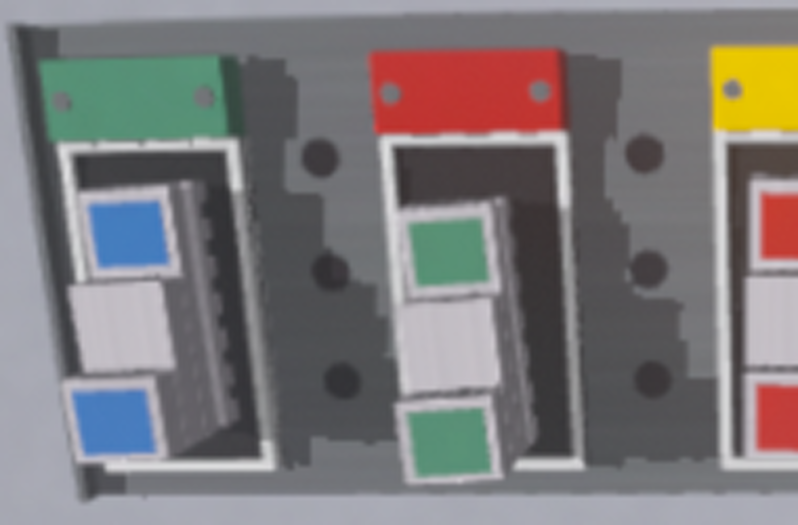

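View pics/wb.png

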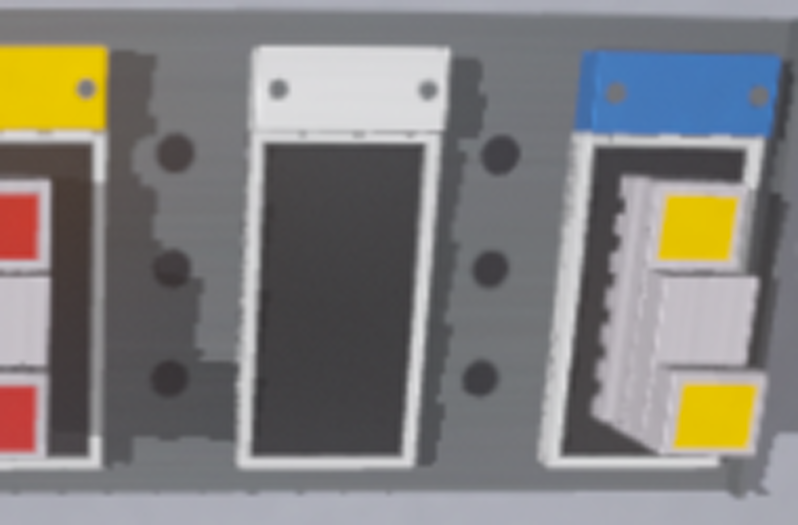

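```bash
cat > jaws.py <<'E'
from h import *
RNG={'blue':(100,125),'green':(60,86),'yellow':(20,35),'red':None}
def jaws(c,only=None,verbose=True):
    hsv=cv2.cvtColor(c['img'],cv2.COLOR_RGB2HSV);out={}
    c0=np.cos(YAW);s0=np.sin(YAW)
    for n in RNG:
        if only and n not in only: continue
        h=hsv[...,0].astype(int)
        m=((h<8)|(h>172)) if RNG[n] is None else (h>=RNG[n][0])&(h<=RNG[n][1])
        m&=(hsv[...,1]>90)&(hsv[...,2]>60)
        k,lab,st,ce=cv2.connectedComponentsWithStats(m.astype(np.uint8),connectivity=4)
        best=None
        comps=[i for i in range(1,k) if st[i,4]>60]
        for a in comps:
            for b in comps:
                if a==b: continue
                A=at(c,*ce[a],.030)[:2];Bq=at(c,*ce[b],.056)[:2]
                d=A-Bq;L=np.linalg.norm(d)
                ang=np.arctan2(d[1],d[0])-YAW
                if abs(L-.0495)<.008 and abs(ang)<.5:
                    cen=(A+Bq)/2
                    r={k2:np.array(B[k2]) for k2 in B}
                    nb=min(r,key=lambda q:np.linalg.norm(r[q]-cen))
                    if np.linalg.norm(r[nb]-cen)>.04: continue
                    e=cen-r[nb];loc=(e[0]*c0+e[1]*s0,-e[0]*s0+e[1]*c0)
                    out[n]=(cen,ang+YAW)
                    print(n,'in',nb,'centre',np.round(cen,4),'yaw',round(ang+YAW,3),'L',round(L,4),'local mm',np.round(np.array(loc)*1e3,1))
    return out
if __name__=='__main__':
    import sys
    for v in sys.argv[1:]:
        print(v);jaws(bot.camera(v))
E
python3 jaws.py wrist top
```

```text
wrist
blue in green centre [0.4756 0.1631] yaw 0.137 L 0.0507 local mm [-1.7  0.4]
green in red centre [0.4802 0.0665] yaw 0.175 L 0.0504 local mm [-7.8  3.9]
yellow in blue centre [ 0.5217 -0.236 ] yaw 0.103 L 0.0505 local mm [-0.1 -1.4]
red in yellow centre [ 0.498  -0.0321] yaw 0.099 L 0.0507 local mm [-1.1  3.8]
top
```

```bash
cat > g.py <<'E'
import sys
from h import *
# g.py x y z yaw : target jaw centre; TCP 5mm back along yaw
x,y,z,w=map(float,sys.argv[1:5])
togo(x-.005*np.cos(w),y-.005*np.sin(w),z,w)
E
python3 g.py .498 -.0321 .036 .100
```

```text
clock 2.65 pos [ 0.4899 -0.0382  0.2782] head 0.1136 tilt [ 0.0004 -0.0001] w 0.0853 F [ 0.2  0.4 -0.1]
turn units [ 0.001 -0.003  0.091]  shift units in target axes [ 0.149 -0.211  9.689]  now axes [ 0.148 -0.211  9.689]
```

```bash
python3 -m handwheel '[{"dx":0.15,"dy":-0.21,"dz":0.5,"ax":0,"ay":0,"az":0.09},{"dx":0,"dy":0,"dz":1,"ax":0,"ay":0,"az":0},{"dx":0,"dy":0,"dz":1,"ax":0,"ay":0,"az":0},{"dx":0,"dy":0,"dz":1,"ax":0,"ay":0,"az":0},{"dx":0,"dy":0,"dz":1,"ax":0,"ay":0,"az":0},{"dx":0,"dy":0,"dz":1,"ax":0,"ay":0,"az":0},{"dx":0,"dy":0,"dz":0.5,"ax":0,"ay":0,"az":0},{"dx":0,"dy":0,"dz":0,"ax":0,"ay":0,"az":0}]'
python3 - <<'E'
from h import *
c=shot('wrist','w2.png')
E
python3 g.py .498 -.0321 .036 .100
```

```text
clock: 3.45
eef_pos: [0.4892, -0.0346, 0.1252]
tool_rot: [0.999, 0.047, -0.003, -0.0]
ft_force: [-1.5, 0.4, -0.4]
grip_width: 0.0852
clock 3.5 pos [ 0.4904 -0.0346  0.1267] head 0.0949 tilt [-0.0035  0.0002] w 0.085 F [-0.3 -0.9 -0.6]
turn units [-0.004  0.023 -0.034]  shift units in target axes [ 0.111 -0.07   3.629]  now axes [ 0.123 -0.069  3.629]
```

View pics/w2.png

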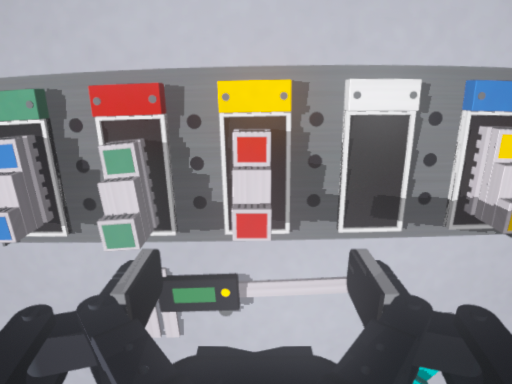

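```bash
python3 -m handwheel '[{"dx":0.12,"dy":-0.07,"dz":0.63,"ax":0,"ay":0.02,"az":-0.03},{"dx":0,"dy":0,"dz":0.8,"ax":0,"ay":0,"az":0},{"dx":0,"dy":0,"dz":0.8,"ax":0,"ay":0,"az":0},{"dx":0,"dy":0,"dz":0.7,"ax":0,"ay":0,"az":0},{"dx":0,"dy":0,"dz":0.4,"ax":0,"ay":0,"az":0},{"dx":0,"dy":0,"dz":0.3,"ax":0,"ay":0,"az":0},{"dx":0,"dy":0,"dz":0,"ax":0,"ay":0,"az":0},{"dx":0,"dy":0,"dz":0,"ax":0,"ay":0,"az":0}]' 
python3 g.py .498 -.0321 .036 .100
```

```text
clock: 4.3
eef_pos: [0.4958, -0.0321, 0.0381]
tool_rot: [0.999, 0.05, 0.002, -0.0]
ft_force: [-0.1, 0.3, 0.7]
grip_width: 0.0851
clock 4.3 pos [ 0.4958 -0.0321  0.0381] head 0.101 tilt [0.0042 0.0002] w 0.0851 F [-0.1  0.3  0.7]
turn units [ 0.001 -0.028  0.007]  shift units in target axes [-0.113  0.01   0.085]  now axes [-0.113  0.01   0.085]
```

```bash
python3 -m handwheel '[{"dx":-0.05,"dy":0,"dz":0.05,"ax":0,"ay":0,"az":0},{"dx":0,"dy":0,"dz":0,"ax":0,"ay":0,"az":0},{"dx":0,"dy":0,"dz":0,"ax":0,"ay":0,"az":0},{"dx":0,"dy":0,"dz":0,"ax":0,"ay":0,"az":0},{"dx":0,"dy":0,"dz":0,"ax":0,"ay":0,"az":0},{"dx":0,"dy":0,"dz":0,"ax":0,"ay":0,"az":0},{"dx":0,"dy":0,"dz":0,"ax":0,"ay":0,"az":0},{"dx":0,"dy":0,"dz":0,"ax":0,"ay":0,"az":0}]' -1
python3 g.py .498 -.0321 .036 .100
```

```text
clock: 5.1
eef_pos: [0.4944, -0.032, 0.0368]
tool_rot: [0.999, 0.051, 0.002, -0.0]
ft_force: [-1.4, 0.4, 6.4]
grip_width: 0.0261
clock 5.1 pos [ 0.4944 -0.032   0.0368] head 0.1014 tilt [0.004  0.0004] w 0.0261 F [-1.4  0.4  6.4]
turn units [ 0.    -0.027  0.009]  shift units in target axes [-0.056  0.019  0.03 ]  now axes [-0.056  0.019  0.03 ]
```

```bash
python3 -m handwheel '[{"dx":0,"dy":0,"dz":-0.4,"ax":0,"ay":0,"az":0},{"dx":0,"dy":0,"dz":-0.8,"ax":0,"ay":0,"az":0},{"dx":0,"dy":0,"dz":-0.8,"ax":0,"ay":0,"az":0},{"dx":0,"dy":0,"dz":-0.6,"ax":0,"ay":0,"az":0},{"dx":0,"dy":0,"dz":-0.4,"ax":0,"ay":0,"az":0},{"dx":0,"dy":0,"dz":0,"ax":0,"ay":0,"az":0}]' 
python3 g.py .5106 -.1352 .038 .111
python3 - <<'E'
from h import *
c=shot('wrist','w3.png')
E
```

```text
clock: 5.7
eef_pos: [0.4943, -0.0322, 0.1121]
tool_rot: [0.999, 0.051, 0.002, 0.0]
ft_force: [0.9, -1.0, -5.7]
grip_width: 0.0262
clock 5.7 pos [ 0.4943 -0.0322  0.1121] head 0.1013 tilt [0.0045 0.0002] w 0.0262 F [ 0.9 -1.  -5.7]
turn units [ 0.002 -0.03  -0.065]  shift units in target axes [-0.007  4.169  2.962]  now axes [0.02  4.168 2.963]
```

View pics/w3.png

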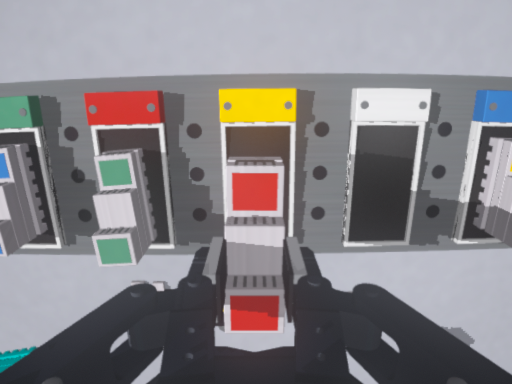

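Lifted level: the red jaw sits square between the pads (marks at (255,192) and (254,313)), weight 6 N. Now over to the spare bay.

```bash
python3 -m handwheel '[{"dx":0,"dy":0.5,"dz":0,"ax":0,"ay":0,"az":-0.07},{"dx":0,"dy":0.8,"dz":0,"ax":0,"ay":0,"az":0},{"dx":0,"dy":0.9,"dz":0,"ax":0,"ay":0,"az":0},{"dx":0,"dy":0.9,"dz":0,"ax":0,"ay":0,"az":0},{"dx":0,"dy":0.7,"dz":0,"ax":0,"ay":0,"az":0},{"dx":0,"dy":0.37,"dz":0,"ax":0,"ay":0,"az":0},{"dx":0,"dy":0,"dz":0,"ax":0,"ay":0,"az":0},{"dx":0,"dy":0,"dz":0.8,"ax":0,"ay":0,"az":0},{"dx":0,"dy":0,"dz":0.8,"ax":0,"ay":0,"az":0},{"dx":0,"dy":0,"dz":0.5,"ax":0,"ay":0,"az":0},{"dx":0,"dy":0,"dz":0.2,"ax":0,"ay":0,"az":0},{"dx":0,"dy":0,"dz":0,"ax":0,"ay":0,"az":0}]' 
python3 g.py .5106 -.1352 .037 .111
```

```text
clock: 6.95
eef_pos: [0.5048, -0.135, 0.0529]
tool_rot: [0.998, 0.056, 0.001, -0.0]
ft_force: [0.5, 0.5, -5.0]
grip_width: 0.0266
clock 6.95 pos [ 0.5048 -0.135   0.0529] head 0.1125 tilt [0.001 0.001] w 0.0266 F [ 0.5  0.5 -5. ]
turn units [-0.006 -0.008  0.01 ]  shift units in target axes [0.031 0.034 0.637]  now axes [0.03  0.035 0.637]
```

```bash
python3 -m handwheel '[{"dx":0.03,"dy":0.03,"dz":0.3,"ax":0,"ay":0,"az":0},{"dx":0,"dy":0,"dz":0.22,"ax":0,"ay":0,"az":0},{"dx":0,"dy":0,"dz":0.1,"ax":0,"ay":0,"az":0},{"dx":0,"dy":0,"dz":0,"ax":0,"ay":0,"az":0},{"dx":0,"dy":0,"dz":0,"ax":0,"ay":0,"az":0}]' 
python3 g.py .5106 -.1352 .037 .111
```

```text
clock: 7.45
eef_pos: [0.5064, -0.1364, 0.0383]
tool_rot: [0.998, 0.056, 0.002, -0.0]
ft_force: [0.2, -0.2, -5.1]
grip_width: 0.0264
clock 7.45 pos [ 0.5064 -0.1364  0.0383] head 0.1117 tilt [0.0032 0.0003] w 0.0264 F [ 0.2 -0.2 -5.1]
turn units [ 0.001 -0.021  0.005]  shift units in target axes [-0.027 -0.029  0.054]  now axes [-0.027 -0.029  0.053]
```

```bash
python3 -m handwheel '[{"dx":0,"dy":0,"dz":0.05,"ax":0,"ay":0,"az":0},{"dx":0,"dy":0,"dz":0.03,"ax":0,"ay":0,"az":0},{"dx":0,"dy":0,"dz":0,"ax":0,"ay":0,"az":0}]' 
python3 -m handwheel '[{"dx":0,"dy":0,"dz":0,"ax":0,"ay":0,"az":0},{"dx":0,"dy":0,"dz":0,"ax":0,"ay":0,"az":0},{"dx":0,"dy":0,"dz":0,"ax":0,"ay":0,"az":0},{"dx":0,"dy":0,"dz":0,"ax":0,"ay":0,"az":0},{"dx":0,"dy":0,"dz":0,"ax":0,"ay":0,"az":0},{"dx":0,"dy":0,"dz":0,"ax":0,"ay":0,"az":0}]' 1
```

```text
clock: 7.75
eef_pos: [0.5066, -0.1365, 0.0368]
tool_rot: [0.998, 0.056, 0.002, 0.0]
ft_force: [-0.6, 1.1, -1.3]
grip_width: 0.026
clock: 8.35
eef_pos: [0.5064, -0.1364, 0.0363]
tool_rot: [0.998, 0.056, 0.002, -0.0]
ft_force: [0.7, 0.7, 0.5]
grip_width: 0.0855
```

```bash
python3 -m handwheel '[{"dx":0,"dy":0,"dz":-0.5,"ax":0,"ay":0,"az":0},{"dx":0,"dy":0,"dz":-1,"ax":0,"ay":0,"az":0},{"dx":0,"dy":0,"dz":-1,"ax":0,"ay":0,"az":0},{"dx":0,"dy":0,"dz":-1,"ax":0,"ay":0,"az":0},{"dx":0,"dy":0.6,"dz":-1,"ax":0,"ay":0,"az":0},{"dx":0,"dy":0.9,"dz":0,"ax":0,"ay":0,"az":0},{"dx":0,"dy":1,"dz":0,"ax":0,"ay":0,"az":0},{"dx":0,"dy":0.9,"dz":0,"ax":0,"ay":0,"az":0},{"dx":0,"dy":0.5,"dz":0,"ax":0,"ay":0,"az":0},{"dx":0,"dy":0,"dz":0,"ax":0,"ay":0,"az":0},{"dx":0,"dy":0,"dz":0,"ax":0,"ay":0,"az":0}]' 
python3 jaws.py wrist
python3 g.py .5217 -.236 .036 .103
```

```text
clock: 9.45
eef_pos: [0.5166, -0.2328, 0.1488]
tool_rot: [0.998, 0.056, 0.001, -0.0]
ft_force: [-0.6, -0.5, 0.4]
grip_width: 0.0857
wrist
yellow in blue centre [ 0.5211 -0.2341] yaw 0.105 L 0.0509 local mm [-0.6  0.5]
red in spare centre [ 0.5099 -0.135 ] yaw 0.105 L 0.051 local mm [-0.7  0.3]
clock 9.5 pos [ 0.5166 -0.2324  0.1487] head 0.1123 tilt [0.0025 0.0011] w 0.0853 F [0.7 0.  0.4]
turn units [-0.005 -0.018  0.062]  shift units in target axes [-0.012  0.164  4.509]  now axes [-0.025  0.167  4.509]
```

```bash
python3 -m handwheel '[{"dx":-0.02,"dy":0.11,"dz":0.5,"ax":0,"ay":-0.02,"az":0.05},{"dx":0,"dy":0,"dz":0.9,"ax":0,"ay":0,"az":0},{"dx":0,"dy":0,"dz":0.9,"ax":0,"ay":0,"az":0},{"dx":0,"dy":0,"dz":0.9,"ax":0,"ay":0,"az":0},{"dx":0,"dy":0,"dz":0.7,"ax":0,"ay":0,"az":0},{"dx":0,"dy":0,"dz":0.4,"ax":0,"ay":0,"az":0},{"dx":0,"dy":0,"dz":0.17,"ax":0,"ay":0,"az":0},{"dx":0,"dy":0,"dz":0,"ax":0,"ay":0,"az":0},{"dx":0,"dy":0,"dz":0,"ax":0,"ay":0,"az":0}]' 
python3 g.py .5214 -.235 .036 .104
```

```text
clock: 10.4
eef_pos: [0.5174, -0.2362, 0.0377]
tool_rot: [0.999, 0.052, 0.001, 0.0]
ft_force: [-0.2, 0.8, 1.2]
grip_width: 0.0852
clock 10.4 pos [ 0.5174 -0.2362  0.0377] head 0.1045 tilt [ 0.0013 -0.0006] w 0.0852 F [-0.2  0.8  1.2]
turn units [ 0.005 -0.008  0.003]  shift units in target axes [-0.034 -0.031  0.069]  now axes [-0.034 -0.031  0.069]
```

```bash
python3 -m handwheel '[{"dx":-0.02,"dy":-0.01,"dz":0.04,"ax":0,"ay":0,"az":0},{"dx":0,"dy":0,"dz":0,"ax":0,"ay":0,"az":0},{"dx":0,"dy":0,"dz":0,"ax":0,"ay":0,"az":0},{"dx":0,"dy":0,"dz":0,"ax":0,"ay":0,"az":0},{"dx":0,"dy":0,"dz":0,"ax":0,"ay":0,"az":0},{"dx":0,"dy":0,"dz":0,"ax":0,"ay":0,"az":0},{"dx":0,"dy":0,"dz":0,"ax":0,"ay":0,"az":0},{"dx":0,"dy":0,"dz":0,"ax":0,"ay":0,"az":0}]' -1
python3 -m handwheel '[{"dx":0,"dy":0,"dz":-0.4,"ax":0,"ay":0,"az":0},{"dx":0,"dy":0,"dz":-0.8,"ax":0,"ay":0,"az":0},{"dx":0,"dy":0,"dz":-0.9,"ax":0,"ay":0,"az":0},{"dx":0,"dy":0,"dz":-0.9,"ax":0,"ay":0,"az":0},{"dx":0,"dy":0,"dz":-0.4,"ax":0,"ay":0,"az":0},{"dx":0,"dy":0,"dz":0,"ax":0,"ay":0,"az":0}]' 
python3 g.py .4995 -.0358 .037 .111
```

```text
clock: 11.2
eef_pos: [0.5164, -0.2356, 0.0365]
tool_rot: [0.999, 0.052, 0.0, -0.0]
ft_force: [-1.8, 3.1, 5.3]
grip_width: 0.0264
clock: 11.8
eef_pos: [0.5168, -0.2365, 0.1219]
tool_rot: [0.999, 0.052, 0.001, 0.001]
ft_force: [0.3, 0.5, -5.2]
grip_width: 0.0264
clock 11.8 pos [ 0.5168 -0.2365  0.1219] head 0.1041 tilt [ 0.0019 -0.0013] w 0.0264 F [ 0.3  0.5 -5.2]
turn units [ 0.01  -0.012 -0.046]  shift units in target axes [ 0.    -8.054  3.398]  now axes [-0.062 -8.059  3.385]
```

```bash
python3 -m handwheel '[{"dx":0,"dy":-0.45,"dz":0,"ax":0,"ay":0,"az":-0.05},{"dx":0,"dy":-0.8,"dz":0,"ax":0,"ay":0,"az":0},{"dx":0,"dy":-1,"dz":0,"ax":0,"ay":0,"az":0},{"dx":0,"dy":-1,"dz":0,"ax":0,"ay":0,"az":0},{"dx":0,"dy":-1,"dz":0,"ax":0,"ay":0,"az":0},{"dx":0,"dy":-1,"dz":0,"ax":0,"ay":0,"az":0},{"dx":0,"dy":-1,"dz":0,"ax":0,"ay":0,"az":0},{"dx":0,"dy":-1,"dz":0,"ax":0,"ay":0,"az":0},{"dx":0,"dy":-0.6,"dz":0,"ax":0,"ay":0,"az":0},{"dx":0,"dy":-0.2,"dz":0,"ax":0,"ay":0,"az":0},{"dx":0,"dy":0,"dz":0,"ax":0,"ay":0,"az":0},{"dx":0,"dy":0,"dz":0,"ax":0,"ay":0,"az":0}]' 
python3 g.py .4995 -.0358 .037 .111
```

```text
clock: 13.0
eef_pos: [0.4938, -0.0365, 0.1207]
tool_rot: [0.998, 0.056, -0.0, 0.0]
ft_force: [0.1, 0.2, -5.1]
grip_width: 0.0264
clock 13.0 pos [ 0.4938 -0.0365  0.1207] head 0.1112 tilt [-0.0002 -0.0007] w 0.0264 F [ 0.1  0.2 -5.1]
turn units [0.005 0.002 0.002]  shift units in target axes [ 0.028 -0.004  3.349]  now axes [ 0.029 -0.006  3.349]
```

```bash
python3 -m handwheel '[{"dx":0.02,"dy":0,"dz":0.5,"ax":0,"ay":0,"az":0},{"dx":0,"dy":0,"dz":0.9,"ax":0,"ay":0,"az":0},{"dx":0,"dy":0,"dz":0.9,"ax":0,"ay":0,"az":0},{"dx":0,"dy":0,"dz":0.5,"ax":0,"ay":0,"az":0},{"dx":0,"dy":0,"dz":0.3,"ax":0,"ay":0,"az":0},{"dx":0,"dy":0,"dz":0.15,"ax":0,"ay":0,"az":0},{"dx":0,"dy":0,"dz":0.05,"ax":0,"ay":0,"az":0},{"dx":0,"dy":0,"dz":0,"ax":0,"ay":0,"az":0},{"dx":0,"dy":0,"dz":0,"ax":0,"ay":0,"az":0}]' 
python3 g.py .4995 -.0358 .037 .111
```

```text
clock: 13.9
eef_pos: [0.495, -0.0359, 0.0392]
tool_rot: [0.998, 0.056, 0.001, 0.0]
ft_force: [0.1, -0.4, -5.1]
grip_width: 0.0267
clock 13.9 pos [ 0.495  -0.0359  0.0392] head 0.1117 tilt [ 0.0016 -0.0002] w 0.0267 F [ 0.1 -0.4 -5.1]
turn units [ 0.002 -0.01   0.005]  shift units in target axes [-0.021  0.015  0.088]  now axes [-0.021  0.015  0.088]
```

Next goal after release: blue jaw at (0.4756, 0.1631), about 8 units to −dy.

```bash
python3 -m handwheel '[{"dx":0,"dy":0,"dz":0.06,"ax":0,"ay":0,"az":0},{"dx":0,"dy":0,"dz":0.04,"ax":0,"ay":0,"az":0},{"dx":0,"dy":0,"dz":0,"ax":0,"ay":0,"az":0}]' 
python3 -m handwheel '[{"dx":0,"dy":0,"dz":0,"ax":0,"ay":0,"az":0},{"dx":0,"dy":0,"dz":0,"ax":0,"ay":0,"az":0},{"dx":0,"dy":0,"dz":0,"ax":0,"ay":0,"az":0},{"dx":0,"dy":0,"dz":0,"ax":0,"ay":0,"az":0},{"dx":0,"dy":0,"dz":0,"ax":0,"ay":0,"az":0},{"dx":0,"dy":0,"dz":0,"ax":0,"ay":0,"az":0},{"dx":0,"dy":0,"dz":-0.5,"ax":0,"ay":0,"az":0},{"dx":0,"dy":0,"dz":-1,"ax":0,"ay":0,"az":0},{"dx":0,"dy":0,"dz":-1,"ax":0,"ay":0,"az":0},{"dx":0,"dy":0,"dz":-1,"ax":0,"ay":0,"az":0},{"dx":0,"dy":-0.5,"dz":-1,"ax":0,"ay":0,"az":0},{"dx":0,"dy":-0.8,"dz":0,"ax":0,"ay":0,"az":0}]' 1
python3 g.py .4756 .1631 .036 .137
```

```text
clock: 14.2
eef_pos: [0.4947, -0.0358, 0.0365]
tool_rot: [0.998, 0.056, 0.001, 0.0]
ft_force: [-0.7, 0.8, -2.1]
grip_width: 0.0265
clock: 15.4
eef_pos: [0.4935, -0.004, 0.1523]
tool_rot: [0.998, 0.055, 0.004, 0.0]
ft_force: [0.6, 0.3, 0.3]
grip_width: 0.0852
clock 15.4 pos [ 0.4935 -0.004   0.1523] head 0.1097 tilt [ 0.0077 -0.0004] w 0.0852 F [0.6 0.3 0.3]
turn units [ 0.009 -0.05  -0.182]  shift units in target axes [ 5.000e-03 -6.717e+00  4.650e+00]  now axes [-0.214 -6.72   4.641]
```

```bash
python3 -m handwheel '[{"dx":0,"dy":-0.9,"dz":0,"ax":0,"ay":0,"az":-0.18},{"dx":0,"dy":-1,"dz":0,"ax":0,"ay":0,"az":0},{"dx":0,"dy":-1,"dz":0,"ax":0,"ay":0,"az":0},{"dx":0,"dy":-1,"dz":0,"ax":0,"ay":0,"az":0},{"dx":0,"dy":-1,"dz":0,"ax":0,"ay":0,"az":0},{"dx":0,"dy":-0.8,"dz":0,"ax":0,"ay":0,"az":0},{"dx":0,"dy":-0.4,"dz":0,"ax":0,"ay":0,"az":0},{"dx":0,"dy":0,"dz":0,"ax":0,"ay":0,"az":0},{"dx":0,"dy":0,"dz":0,"ax":0,"ay":0,"az":0}]' 
python3 jaws.py wrist
python3 g.py .4756 .1631 .036 .137
```

```text
clock: 16.3
eef_pos: [0.4759, 0.105, 0.1495]
tool_rot: [0.995, 0.098, -0.002, -0.017]
ft_force: [0.1, -0.2, -0.2]
grip_width: 0.0854
wrist
blue in green centre [0.4755 0.1617] yaw 0.136 L 0.0509 local mm [-1.9 -1. ]
green in red centre [0.4801 0.0645] yaw 0.189 L 0.0505 local mm [-8.1  1.9]
yellow in yellow centre [ 0.4999 -0.0374] yaw 0.115 L 0.051 local mm [ 0.2 -1.6]
clock 16.35 pos [0.4759 0.1049 0.1495] head 0.1965 tilt [-0.007   0.0333] w 0.0853 F [-0.  -0.2  0.1]
turn units [-0.227  0.009  0.397]  shift units in target axes [ 0.106 -2.308  4.539]  now axes [ 0.245 -2.141  4.614]
```

```bash
python3 - <<'E'
from h import *
o=bot.get_obs();print(np.round(o['joint_pos'],3),np.round(o['joint_vel'],3),o['clock'])
E
python3 -m handwheel '[{"dx":0,"dy":0,"dz":0,"ax":0,"ay":0,"az":0},{"dx":0,"dy":0,"dz":0,"ax":0,"ay":0,"az":0}]'
```

```text
[ 0.196  0.266 -0.173  1.132  0.034  3.141] [ 0.     0.001 -0.002  0.001 -0.001  0.001] 16.35
clock: 16.55
eef_pos: [0.4759, 0.105, 0.1495]
tool_rot: [0.995, 0.098, -0.002, -0.017]
ft_force: [0.0, -0.3, -0.4]
grip_width: 0.0853
```

```bash
python3 -m handwheel '[{"dx":0,"dy":0,"dz":0,"ax":-0.2,"ay":0,"az":-0.2},{"dx":0,"dy":0,"dz":-0.2,"ax":0,"ay":0,"az":-0.9},{"dx":0,"dy":0,"dz":-0.2,"ax":0,"ay":0,"az":-0.9},{"dx":0,"dy":0,"dz":0,"ax":0,"ay":0,"az":-0.9},{"dx":0,"dy":0,"dz":0,"ax":0,"ay":0,"az":-0.9},{"dx":0,"dy":0,"dz":0,"ax":0,"ay":0,"az":-0.9},{"dx":0,"dy":0,"dz":0,"ax":0,"ay":0,"az":-0.9},{"dx":0,"dy":0,"dz":0,"ax":0,"ay":0,"az":-0.9},{"dx":0,"dy":0,"dz":0,"ax":0,"ay":0,"az":-0.9},{"dx":0,"dy":0,"dz":0,"ax":0,"ay":0,"az":-0.9},{"dx":0,"dy":0,"dz":0,"ax":0,"ay":0,"az":-0.9}]' 
sed -i "s/^togo.*/togo(x-.005*np.cos(w),y-.005*np.sin(w),z,w+np.pi)/" g.py
python3 g.py .4756 .1625 .036 .137
```

```text
clock: 17.65
eef_pos: [0.4758, 0.1055, 0.1595]
tool_rot: [0.702, 0.712, 0.001, -0.001]
ft_force: [0.5, -0.0, -0.2]
grip_width: 0.0852
clock 17.65 pos [0.4758 0.1055 0.1595] head 1.5844 tilt [-0.0004  0.0031] w 0.0852 F [ 0.5 -0.  -0.2]
turn units [  0.016  -0.018 -11.295]  shift units in target axes [-0.104  2.261  4.94 ]  now axes [ 2.241 -0.173  4.947]
```

```bash
python3 -m handwheel '[{"dx":0,"dy":0,"dz":0,"ax":0,"ay":0,"az":-0.95},{"dx":0,"dy":0,"dz":0,"ax":0,"ay":0,"az":-0.95},{"dx":0,"dy":0,"dz":0,"ax":0,"ay":0,"az":-0.95},{"dx":0,"dy":0,"dz":0,"ax":0,"ay":0,"az":-0.95},{"dx":0,"dy":0,"dz":0,"ax":0,"ay":0,"az":-0.95},{"dx":0,"dy":0,"dz":0,"ax":0,"ay":0,"az":-0.95},{"dx":0,"dy":0,"dz":0,"ax":0,"ay":0,"az":-0.95},{"dx":0,"dy":0,"dz":0,"ax":0,"ay":0,"az":-0.95},{"dx":0,"dy":0,"dz":0,"ax":0,"ay":0,"az":-0.95},{"dx":0,"dy":0,"dz":0,"ax":0,"ay":0,"az":-0.95},{"dx":0,"dy":0,"dz":0,"ax":0,"ay":0,"az":-0.95},{"dx":0,"dy":0,"dz":0,"ax":0,"ay":0,"az":-0.8}]' 
python3 -m handwheel '[{"dx":0,"dy":0.8,"dz":0,"ax":0,"ay":0,"az":0},{"dx":-0.1,"dy":0.8,"dz":0,"ax":0,"ay":0,"az":0},{"dx":0,"dy":0.6,"dz":0,"ax":0,"ay":0,"az":0},{"dx":0,"dy":0,"dz":0,"ax":0,"ay":0,"az":0},{"dx":0,"dy":0,"dz":0,"ax":0,"ay":0,"az":0}]' 
python3 g.py .4756 .1625 .036 .137
python3 jaws.py wrist; python3 -c "
from h import *
shot('wrist','w5.png')"
```

```text
clock: 18.85
eef_pos: [0.4758, 0.1055, 0.1595]
tool_rot: [-0.065, 0.998, 0.002, -0.0]
ft_force: [-0.4, -0.4, 0.6]
grip_width: 0.0854
clock: 19.35
eef_pos: [0.4713, 0.1603, 0.1596]
tool_rot: [-0.062, 0.998, 0.002, -0.0]
ft_force: [0.2, 0.2, -0.3]
grip_width: 0.0859
clock 19.35 pos [0.4713 0.1603 0.1596] head -3.0169 tilt [-0.0007  0.0033] w 0.0859 F [ 0.2  0.2 -0.3]
turn units [ 0.023 -0.002 -0.082]  shift units in target axes [0.018 0.062 4.946]  now axes [0.018 0.045 4.946]
wrist
blue in green centre [0.4781 0.1612] yaw 0.145 L 0.0512 local mm [ 0.6 -1.8]
yellow in yellow centre [ 0.5026 -0.0377] yaw 0.118 L 0.0513 local mm [ 2.8 -2.2]
```

View pics/w5.png

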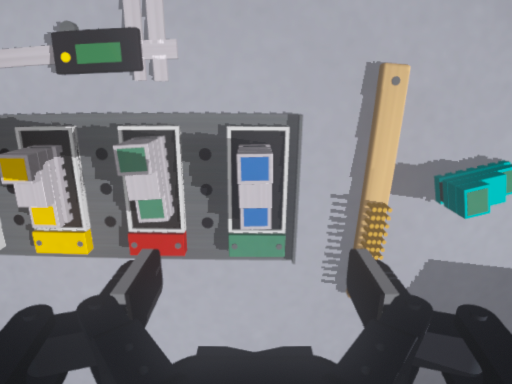

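```bash
python3 -m handwheel '[{"dx":0,"dy":0.04,"dz":0.6,"ax":0.02,"ay":0,"az":-0.08},{"dx":0,"dy":0,"dz":1,"ax":0,"ay":0,"az":0},{"dx":0,"dy":0,"dz":1,"ax":0,"ay":0,"az":0},{"dx":0,"dy":0,"dz":0.9,"ax":0,"ay":0,"az":0},{"dx":0,"dy":0,"dz":0.7,"ax":0,"ay":0,"az":0},{"dx":0,"dy":0,"dz":0.4,"ax":0,"ay":0,"az":0},{"dx":0,"dy":0,"dz":0.3,"ax":0,"ay":0,"az":0},{"dx":0,"dy":0,"dz":0,"ax":0,"ay":0,"az":0},{"dx":0,"dy":0,"dz":0,"ax":0,"ay":0,"az":0}]' 
python3 g.py .4762 .162 .036 .138
```

```text
clock: 20.35
eef_pos: [0.472, 0.1614, 0.0378]
tool_rot: [-0.067, 0.998, 0.001, 0.0]
ft_force: [1.2, 0.2, -1.1]
grip_width: 0.0851
clock 20.35 pos [0.472  0.1614 0.0378] head -3.0066 tilt [0.0008 0.0015] w 0.0851 F [ 1.2  0.2 -1.1]
turn units [ 0.009  0.007 -0.02 ]  shift units in target axes [ 0.029 -0.001  0.073]  now axes [ 0.029 -0.001  0.073]
```

```bash
python3 -m handwheel '[{"dx":0.02,"dy":0,"dz":0.05,"ax":0,"ay":0,"az":0},{"dx":0,"dy":0,"dz":0,"ax":0,"ay":0,"az":0},{"dx":0,"dy":0,"dz":0,"ax":0,"ay":0,"az":0},{"dx":0,"dy":0,"dz":0,"ax":0,"ay":0,"az":0},{"dx":0,"dy":0,"dz":0,"ax":0,"ay":0,"az":0},{"dx":0,"dy":0,"dz":0,"ax":0,"ay":0,"az":0},{"dx":0,"dy":0,"dz":0,"ax":0,"ay":0,"az":0},{"dx":0,"dy":0,"dz":0,"ax":0,"ay":0,"az":0}]' -1
python3 -m handwheel '[{"dx":0,"dy":0,"dz":-0.4,"ax":0,"ay":0,"az":0},{"dx":0,"dy":0,"dz":-0.8,"ax":0,"ay":0,"az":0},{"dx":0,"dy":0,"dz":-0.9,"ax":0,"ay":0,"az":0},{"dx":0,"dy":0,"dz":-0.9,"ax":0,"ay":0,"az":0},{"dx":0,"dy":0,"dz":-0.4,"ax":0,"ay":0,"az":0},{"dx":0,"dy":0,"dz":0,"ax":0,"ay":0,"az":0}]' 
python3 g.py .5217 -.2346 .037 .111
```

```text
clock: 21.15
eef_pos: [0.4712, 0.1613, 0.0365]
tool_rot: [-0.068, 0.998, 0.001, 0.0]
ft_force: [-1.3, -1.0, 6.0]
grip_width: 0.0265
clock: 21.75
eef_pos: [0.4716, 0.1616, 0.1219]
tool_rot: [-0.068, 0.998, 0.001, 0.001]
ft_force: [-0.3, 1.0, -5.5]
grip_width: 0.0262
clock 21.75 pos [0.4716 0.1616 0.1219] head -3.0062 tilt [0.0018 0.0021] w 0.0262 F [-0.3  1.  -5.5]
turn units [0.012 0.013 0.163]  shift units in target axes [ -0.036 -15.972   3.397]  now axes [  0.361 -15.975   3.367]
```

```bash
python3 -m handwheel '[{"dx":0,"dy":-0.3,"dz":-0.1,"ax":0,"ay":0,"az":0.16},{"dx":0,"dy":-0.7,"dz":0,"ax":0,"ay":0,"az":0},{"dx":0,"dy":-1,"dz":0,"ax":0,"ay":0,"az":0},{"dx":0,"dy":-1,"dz":0,"ax":0,"ay":0,"az":0},{"dx":0,"dy":-1,"dz":0,"ax":0,"ay":0,"az":0},{"dx":0,"dy":-1,"dz":0,"ax":0,"ay":0,"az":0},{"dx":0,"dy":-1,"dz":0,"ax":0,"ay":0,"az":0},{"dx":0,"dy":-1,"dz":0,"ax":0,"ay":0,"az":0},{"dx":0,"dy":-1,"dz":0,"ax":0,"ay":0,"az":0},{"dx":0,"dy":-1,"dz":0,"ax":0,"ay":0,"az":0},{"dx":0,"dy":-1,"dz":0,"ax":0,"ay":0,"az":0}]' 
python3 g.py .5217 -.2346 .037 .111
```

```text
clock: 22.85
eef_pos: [0.4973, -0.0885, 0.1214]
tool_rot: [-0.055, 0.998, 0.001, -0.002]
ft_force: [1.4, -0.5, -5.3]
grip_width: 0.0261
clock 22.85 pos [ 0.4973 -0.0885  0.1214] head -3.0316 tilt [-0.004   0.0017] w 0.0261 F [ 1.4 -0.5 -5.3]
turn units [ 0.014 -0.025 -0.007]  shift units in target axes [-0.123 -5.916  3.376]  now axes [-0.142 -5.923  3.363]
```

```bash
python3 -m handwheel '[{"dx":-0.05,"dy":-1,"dz":0,"ax":0,"ay":0,"az":0},{"dx":0,"dy":-1,"dz":0,"ax":0,"ay":0,"az":0},{"dx":0,"dy":-1,"dz":0,"ax":0,"ay":0,"az":0},{"dx":0,"dy":-1,"dz":0,"ax":0,"ay":0,"az":0},{"dx":0,"dy":-0.8,"dz":0,"ax":0,"ay":0,"az":0},{"dx":0,"dy":-0.4,"dz":0,"ax":0,"ay":0,"az":0},{"dx":0,"dy":-0.2,"dz":0,"ax":0,"ay":0,"az":0},{"dx":0,"dy":0,"dz":0,"ax":0,"ay":0,"az":0},{"dx":0,"dy":0,"dz":0,"ax":0,"ay":0,"az":0}]' 
python3 g.py .5217 -.2346 .037 .111
```

```text
clock: 23.75
eef_pos: [0.5147, -0.2203, 0.1225]
tool_rot: [-0.056, 0.998, 0.001, -0.001]
ft_force: [0.2, 0.4, -5.2]
grip_width: 0.0265
clock 23.75 pos [ 0.5147 -0.2203  0.1225] head -3.0297 tilt [-0.0014  0.0023] w 0.0265 F [ 0.2  0.4 -5.2]
turn units [ 0.016 -0.007  0.006]  shift units in target axes [-0.017 -0.6    3.422]  now axes [-0.02  -0.608  3.42 ]
```

```bash
python3 -m handwheel '[{"dx":-0.02,"dy":-0.4,"dz":0,"ax":0.01,"ay":0,"az":0},{"dx":0,"dy":-0.2,"dz":0.3,"ax":0,"ay":0,"az":0},{"dx":0,"dy":0,"dz":0.7,"ax":0,"ay":0,"az":0},{"dx":0,"dy":0,"dz":0.9,"ax":0,"ay":0,"az":0},{"dx":0,"dy":0,"dz":0.7,"ax":0,"ay":0,"az":0},{"dx":0,"dy":0,"dz":0.4,"ax":0,"ay":0,"az":0},{"dx":0,"dy":0,"dz":0.25,"ax":0,"ay":0,"az":0},{"dx":0,"dy":0,"dz":0.1,"ax":0,"ay":0,"az":0},{"dx":0,"dy":0,"dz":0,"ax":0,"ay":0,"az":0},{"dx":0,"dy":0,"dz":0,"ax":0,"ay":0,"az":0}]' 
python3 g.py .5217 -.2346 .037 .111
```

```text
clock: 24.75
eef_pos: [0.518, -0.2364, 0.0401]
tool_rot: [-0.056, 0.998, -0.001, 0.001]
ft_force: [0.5, -0.2, -5.3]
grip_width: 0.0263
clock 24.75 pos [ 0.518  -0.2364  0.0401] head -3.0303 tilt [ 0.0015 -0.001 ] w 0.0263 F [ 0.5 -0.2 -5.3]
turn units [-0.008  0.009  0.002]  shift units in target axes [0.044 0.056 0.124]  now axes [0.044 0.056 0.124]
```

```bash
python3 -m handwheel '[{"dx":0.02,"dy":0.03,"dz":0.06,"ax":0,"ay":0,"az":0},{"dx":0,"dy":0,"dz":0.05,"ax":0,"ay":0,"az":0},{"dx":0,"dy":0,"dz":0.03,"ax":0,"ay":0,"az":0},{"dx":0,"dy":0,"dz":0,"ax":0,"ay":0,"az":0}]' 
python3 -m handwheel '[{"dx":0,"dy":0,"dz":0,"ax":0,"ay":0,"az":0},{"dx":0,"dy":0,"dz":0,"ax":0,"ay":0,"az":0},{"dx":0,"dy":0,"dz":0,"ax":0,"ay":0,"az":0},{"dx":0,"dy":0,"dz":0,"ax":0,"ay":0,"az":0},{"dx":0,"dy":0,"dz":0,"ax":0,"ay":0,"az":0},{"dx":0,"dy":0,"dz":0,"ax":0,"ay":0,"az":0},{"dx":0,"dy":0,"dz":-0.5,"ax":0,"ay":0,"az":0},{"dx":0,"dy":0,"dz":-1,"ax":0,"ay":0,"az":0},{"dx":0,"dy":0,"dz":-1,"ax":0,"ay":0,"az":0},{"dx":0,"dy":0,"dz":-1,"ax":0,"ay":0,"az":0},{"dx":0,"dy":0,"dz":-0.7,"ax":0,"ay":0,"az":0},{"dx":0,"dy":0,"dz":0,"ax":0,"ay":0,"az":0}]' 1
python3 jaws.py wrist
python3 g.py .480 .0653 .036 .181
```

```text
clock: 25.15
eef_pos: [0.5169, -0.2355, 0.0366]
tool_rot: [-0.056, 0.998, -0.0, 0.0]
ft_force: [-1.5, 1.2, 0.2]
grip_width: 0.0265
clock: 26.35
eef_pos: [0.5189, -0.2364, 0.1448]
tool_rot: [-0.056, 0.998, -0.002, 0.003]
ft_force: [0.6, -0.5, 0.5]
grip_width: 0.0854
wrist
blue in blue centre [ 0.5242 -0.2358] yaw 0.118 L 0.0516 local mm [ 2.4 -1.5]
yellow in yellow centre [ 0.5026 -0.0351] yaw 0.253 L 0.0509 local mm [3.1 0.3]
red in spare centre [ 0.5128 -0.1347] yaw 0.104 L 0.0514 local mm [2.3 0.3]
clock 26.4 pos [ 0.5178 -0.2359  0.1428] head -3.0303 tilt [ 0.0038 -0.002 ] w 0.0856 F [-0.  -0.7 -0.6]
turn units [-0.017  0.023 -0.465]  shift units in target axes [-0.48  12.123  4.27 ]  now axes [ 0.381 12.137  4.24 ]
```

```bash
python3 -m handwheel '[{"dx":0,"dy":0.5,"dz":-0.2,"ax":0,"ay":0,"az":0},{"dx":0,"dy":1,"dz":0,"ax":0,"ay":0,"az":0},{"dx":0.1,"dy":1,"dz":0,"ax":0,"ay":0,"az":0},{"dx":0.1,"dy":1,"dz":0,"ax":0,"ay":0,"az":0},{"dx":0.1,"dy":1,"dz":0,"ax":0,"ay":0,"az":0},{"dx":0.1,"dy":1,"dz":0,"ax":0,"ay":0,"az":0},{"dx":0,"dy":1,"dz":0,"ax":0,"ay":0,"az":0},{"dx":0,"dy":1,"dz":0,"ax":0,"ay":0,"az":0},{"dx":0,"dy":1,"dz":0,"ax":0,"ay":0,"az":0},{"dx":0,"dy":1,"dz":0,"ax":0,"ay":0,"az":0},{"dx":0,"dy":1,"dz":0,"ax":0,"ay":0,"az":0},{"dx":0,"dy":1,"dz":0,"ax":0,"ay":0,"az":-0.46}]' 
python3 -m handwheel '[{"dx":0,"dy":0.5,"dz":0,"ax":0,"ay":0,"az":0},{"dx":0,"dy":0,"dz":0,"ax":0,"ay":0,"az":0},{"dx":0,"dy":0,"dz":0,"ax":0,"ay":0,"az":0}]' 
python3 jaws.py wrist
python3 g.py .480 .0653 .036 .181
```

```text
clock: 27.6
eef_pos: [0.473, 0.0508, 0.1445]
tool_rot: [-0.091, 0.996, 0.0, -0.002]
ft_force: [0.8, 0.1, 0.4]
grip_width: 0.0852
clock: 27.9
eef_pos: [0.4721, 0.0613, 0.1453]
tool_rot: [-0.09, 0.996, -0.0, -0.001]
ft_force: [-0.5, -0.9, 0.6]
grip_width: 0.0856
wrist
green in red centre [0.4815 0.0631] yaw 0.071 L 0.0486 local mm [-6.9  0.4]
yellow in yellow centre [ 0.5028 -0.0362] yaw 0.115 L 0.0519 local mm [ 3.2 -0.7]
red in spare centre [ 0.5134 -0.1364] yaw -0.005 L 0.0515 local mm [ 2.7 -1.5]
clock 27.95 pos [0.4723 0.061  0.1454] head -2.9624 tilt [-0.0008 -0.0008] w 0.0854 F [-0.1  0.1 -0.2]
turn units [-0.004 -0.006 -0.012]  shift units in target axes [-0.135  0.115  4.374]  now axes [-0.138  0.118  4.374]
```

```bash
python3 -c "
from h import *
shot('wrist','w6.png')"
```

```text
(no output)
```

View pics/w6.png

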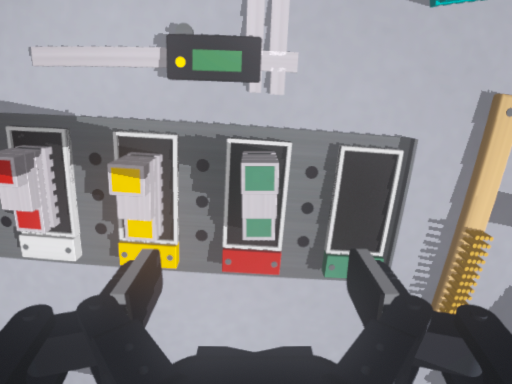

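Run:
```python
from h import *
c=bot.camera('wrist')
A=at(c,258.5,228,.030);Bq=at(c,260,178.5,.056);d=A-Bq
print((A+Bq)/2,np.arctan2(d[1],d[0]))
```

```text
[0.48347243 0.06621318 0.043     ] 0.16723618292360856
```

Consistent with the first measurement (0.480, 0.0655, yaw ≈ 0.18). Descend.

```bash
python3 -m handwheel '[{"dx":-0.16,"dy":0.13,"dz":0.5,"ax":0,"ay":0,"az":0.02},{"dx":0,"dy":0,"dz":0.9,"ax":0,"ay":0,"az":0},{"dx":0,"dy":0,"dz":0.9,"ax":0,"ay":0,"az":0},{"dx":0,"dy":0,"dz":0.9,"ax":0,"ay":0,"az":0},{"dx":0,"dy":0,"dz":0.6,"ax":0,"ay":0,"az":0},{"dx":0,"dy":0,"dz":0.35,"ax":0,"ay":0,"az":0},{"dx":0,"dy":0,"dz":0.2,"ax":0,"ay":0,"az":0},{"dx":0,"dy":0,"dz":0,"ax":0,"ay":0,"az":0},{"dx":0,"dy":0,"dz":0,"ax":0,"ay":0,"az":0}]' 
python3 g.py .481 .0655 .036 .178
```

```text
clock: 28.95
eef_pos: [0.4765, 0.0654, 0.0374]
tool_rot: [-0.088, 0.996, -0.0, 0.0]
ft_force: [0.7, -0.2, -0.3]
grip_width: 0.0853
clock 28.95 pos [0.4765 0.0654 0.0374] head -2.9646 tilt [ 0.001  -0.0001] w 0.0853 F [ 0.7 -0.2 -0.3]
turn units [-0.002  0.007 -0.006]  shift units in target axes [ 0.023 -0.029  0.055]  now axes [ 0.023 -0.029  0.055]
```

```bash
python3 -m handwheel '[{"dx":0.02,"dy":-0.02,"dz":0.03,"ax":0,"ay":0,"az":0},{"dx":0,"dy":0,"dz":0,"ax":0,"ay":0,"az":0},{"dx":0,"dy":0,"dz":0,"ax":0,"ay":0,"az":0},{"dx":0,"dy":0,"dz":0,"ax":0,"ay":0,"az":0},{"dx":0,"dy":0,"dz":0,"ax":0,"ay":0,"az":0},{"dx":0,"dy":0,"dz":0,"ax":0,"ay":0,"az":0},{"dx":0,"dy":0,"dz":0,"ax":0,"ay":0,"az":0},{"dx":0,"dy":0,"dz":0,"ax":0,"ay":0,"az":0}]' -1
python3 -m handwheel '[{"dx":0,"dy":0,"dz":-0.4,"ax":0,"ay":0,"az":0},{"dx":0,"dy":0,"dz":-0.8,"ax":0,"ay":0,"az":0},{"dx":0,"dy":0,"dz":-0.9,"ax":0,"ay":0,"az":0},{"dx":0,"dy":0,"dz":-0.5,"ax":0,"ay":0,"az":0},{"dx":0,"dy":0,"dz":-0.2,"ax":0,"ay":0,"az":0},{"dx":0,"dy":0,"dz":0,"ax":0,"ay":0,"az":0}]' 
python3 g.py .4773 .1629 .037 .111
```

```text
clock: 29.75
eef_pos: [0.4757, 0.0651, 0.0367]
tool_rot: [-0.089, 0.996, 0.0, 0.0]
ft_force: [-2.7, 1.6, 5.6]
grip_width: 0.0264
clock: 30.35
eef_pos: [0.4752, 0.0647, 0.106]
tool_rot: [-0.088, 0.996, -0.0, -0.0]
ft_force: [-0.1, -0.3, -6.7]
grip_width: 0.0262
clock 30.35 pos [0.4752 0.0647 0.106 ] head -2.9644 tilt [-0.0006 -0.0005] w 0.0262 F [-0.1 -0.3 -6.7]
turn units [-0.003 -0.005  0.442]  shift units in target axes [-0.32   3.894  2.761]  now axes [-0.579  3.866  2.759]
```

```bash
python3 -m handwheel '[{"dx":0,"dy":0,"dz":0,"ax":0,"ay":0,"az":0.44},{"dx":-0.1,"dy":0.6,"dz":0,"ax":0,"ay":0,"az":0},{"dx":-0.2,"dy":0.9,"dz":0,"ax":0,"ay":0,"az":0},{"dx":0,"dy":1,"dz":0,"ax":0,"ay":0,"az":0},{"dx":0,"dy":0.9,"dz":0,"ax":0,"ay":0,"az":0},{"dx":0,"dy":0.5,"dz":0,"ax":0,"ay":0,"az":0},{"dx":0,"dy":0,"dz":0.4,"ax":0,"ay":0,"az":0},{"dx":0,"dy":0,"dz":0.8,"ax":0,"ay":0,"az":0},{"dx":0,"dy":0,"dz":0.6,"ax":0,"ay":0,"az":0},{"dx":0,"dy":0,"dz":0.3,"ax":0,"ay":0,"az":0},{"dx":0,"dy":0,"dz":0,"ax":0,"ay":0,"az":0},{"dx":0,"dy":0,"dz":0,"ax":0,"ay":0,"az":0}]' 
python3 g.py .4773 .1629 .037 .111
```

```text
clock: 31.55
eef_pos: [0.4723, 0.1621, 0.0536]
tool_rot: [-0.055, 0.998, -0.0, -0.0]
ft_force: [0.5, 0.4, -6.0]
grip_width: 0.0261
clock 31.55 pos [0.4723 0.1621 0.0536] head -3.031 tilt [-0.0002 -0.0006] w 0.0261 F [ 0.5  0.4 -6. ]
turn units [-0.004 -0.002 -0.002]  shift units in target axes [-0.002  0.01   0.664]  now axes [-0.002  0.01   0.664]
```

```bash
python3 -m handwheel '[{"dx":0,"dy":0,"dz":0.3,"ax":0,"ay":0,"az":0},{"dx":0,"dy":0,"dz":0.2,"ax":0,"ay":0,"az":0},{"dx":0,"dy":0,"dz":0.1,"ax":0,"ay":0,"az":0},{"dx":0,"dy":0,"dz":0.08,"ax":0,"ay":0,"az":0},{"dx":0,"dy":0,"dz":0,"ax":0,"ay":0,"az":0},{"dx":0,"dy":0,"dz":0,"ax":0,"ay":0,"az":0}]' 
python3 g.py .4773 .1629 .037 .111
```

```text
clock: 32.15
eef_pos: [0.4722, 0.1626, 0.0368]
tool_rot: [-0.056, 0.998, -0.0, 0.0]
ft_force: [-0.4, -0.1, -4.8]
grip_width: 0.0261
clock 32.15 pos [0.4722 0.1626 0.0368] head -3.0302 tilt [ 0.0003 -0.0002] w 0.0261 F [-0.4 -0.1 -4.8]
turn units [-0.001  0.002  0.003]  shift units in target axes [-0.002 -0.012 -0.008]  now axes [-0.002 -0.012 -0.008]
```

```bash
python3 -m handwheel '[{"dx":0,"dy":0,"dz":0.04,"ax":0,"ay":0,"az":0},{"dx":0,"dy":0,"dz":0,"ax":0,"ay":0,"az":0}]' 
python3 -m handwheel '[{"dx":0,"dy":0,"dz":0,"ax":0,"ay":0,"az":0},{"dx":0,"dy":0,"dz":0,"ax":0,"ay":0,"az":0},{"dx":0,"dy":0,"dz":0,"ax":0,"ay":0,"az":0},{"dx":0,"dy":0,"dz":0,"ax":0,"ay":0,"az":0},{"dx":0,"dy":0,"dz":0,"ax":0,"ay":0,"az":0},{"dx":0,"dy":0,"dz":0,"ax":0,"ay":0,"az":0},{"dx":0,"dy":0,"dz":-0.5,"ax":0,"ay":0,"az":0},{"dx":0,"dy":0,"dz":-1,"ax":0,"ay":0,"az":0},{"dx":0,"dy":0,"dz":-1,"ax":0,"ay":0,"az":0},{"dx":0,"dy":0,"dz":-1,"ax":0,"ay":0,"az":0},{"dx":0,"dy":0,"dz":-0.7,"ax":0,"ay":0,"az":0},{"dx":0,"dy":0,"dz":0,"ax":0,"ay":0,"az":0}]' 1
python3 jaws.py wrist
python3 g.py .5112 -.135 .036 .105
```

```text
clock: 32.35
eef_pos: [0.4723, 0.1627, 0.0367]
tool_rot: [-0.056, 0.998, -0.0, 0.0]
ft_force: [-4.4, -0.8, 4.3]
grip_width: 0.0264
clock: 33.55
eef_pos: [0.4742, 0.1633, 0.1434]
tool_rot: [-0.056, 0.998, 0.001, 0.003]
ft_force: [0.0, 0.4, 0.1]
grip_width: 0.0854
wrist
green in green centre [0.4793 0.163 ] yaw 0.113 L 0.0517 local mm [ 2.  -0.2]
yellow in yellow centre [ 0.5026 -0.0344] yaw -0.025 L 0.0505 local mm [3.3 1.1]
clock 33.6 pos [0.4731 0.1629 0.1417] head -3.0303 tilt [0.0028 0.0007] w 0.0854 F [ 0.5 -0.2  0.2]
turn units [0.003 0.019 0.042]  shift units in target axes [ -0.067 -12.011   4.226]  now axes [  0.021 -12.013   4.221]
```

Green placed. Now the red jaw from spare.

```bash
python3 -m handwheel '[{"dx":0,"dy":-0.5,"dz":-0.2,"ax":0,"ay":0,"az":0.04},{"dx":0,"dy":-1,"dz":0,"ax":0,"ay":0,"az":0},{"dx":0,"dy":-1,"dz":0,"ax":0,"ay":0,"az":0},{"dx":0,"dy":-1,"dz":0,"ax":0,"ay":0,"az":0},{"dx":0,"dy":-1,"dz":0,"ax":0,"ay":0,"az":0},{"dx":0,"dy":-1,"dz":0,"ax":0,"ay":0,"az":0},{"dx":0,"dy":-1,"dz":0,"ax":0,"ay":0,"az":0},{"dx":0,"dy":-1,"dz":0,"ax":0,"ay":0,"az":0},{"dx":0,"dy":-1,"dz":0,"ax":0,"ay":0,"az":0},{"dx":0,"dy":-1,"dz":0,"ax":0,"ay":0,"az":0},{"dx":0,"dy":-1,"dz":0,"ax":0,"ay":0,"az":0},{"dx":0,"dy":-1,"dz":0,"ax":0,"ay":0,"az":0}]' 
python3 -m handwheel '[{"dx":0,"dy":-0.5,"dz":0,"ax":0,"ay":0,"az":0},{"dx":0,"dy":0,"dz":0,"ax":0,"ay":0,"az":0},{"dx":0,"dy":0,"dz":0,"ax":0,"ay":0,"az":0}]' 
python3 jaws.py wrist
python3 g.py .5112 -.135 .036 .105
```

```text
clock: 34.8
eef_pos: [0.5011, -0.1249, 0.1443]
tool_rot: [-0.052, 0.999, 0.0, -0.001]
ft_force: [-0.0, 0.4, 0.3]
grip_width: 0.0853
clock: 35.1
eef_pos: [0.503, -0.1354, 0.1451]
tool_rot: [-0.052, 0.999, 0.0, -0.001]
ft_force: [0.3, -0.5, -0.4]
grip_width: 0.0855
wrist
blue in blue centre [ 0.5244 -0.2374] yaw 0.118 L 0.0515 local mm [ 2.4 -3. ]
yellow in yellow centre [ 0.5022 -0.033 ] yaw 0.106 L 0.0511 local mm [2.9 2.5]
red in spare centre [ 0.5132 -0.1363] yaw 0.115 L 0.0519 local mm [ 2.5 -1.3]
clock 35.15 pos [ 0.5032 -0.135   0.1452] head -3.0358 tilt [-0.0013  0.0006] w 0.0853 F [-0.3  0.5 -0.4]
turn units [ 0.005 -0.008  0.005]  shift units in target axes [-0.12  -0.034  4.37 ]  now axes [-0.125 -0.037  4.37 ]
```

```bash
python3 -m handwheel '[{"dx":-0.13,"dy":-0.04,"dz":0.5,"ax":0,"ay":0,"az":0},{"dx":0,"dy":0,"dz":0.9,"ax":0,"ay":0,"az":0},{"dx":0,"dy":0,"dz":0.9,"ax":0,"ay":0,"az":0},{"dx":0,"dy":0,"dz":0.9,"ax":0,"ay":0,"az":0},{"dx":0,"dy":0,"dz":0.6,"ax":0,"ay":0,"az":0},{"dx":0,"dy":0,"dz":0.35,"ax":0,"ay":0,"az":0},{"dx":0,"dy":0,"dz":0.2,"ax":0,"ay":0,"az":0},{"dx":0,"dy":0,"dz":0,"ax":0,"ay":0,"az":0},{"dx":0,"dy":0,"dz":0,"ax":0,"ay":0,"az":0}]' 
python3 g.py .5112 -.1355 .036 .108
```

```text
clock: 36.05
eef_pos: [0.5077, -0.1363, 0.0375]
tool_rot: [-0.053, 0.999, -0.0, 0.001]
ft_force: [-0.4, 0.3, 0.5]
grip_width: 0.0854
clock 36.05 pos [ 0.5077 -0.1363  0.0375] head -3.0359 tilt [ 0.0011 -0.0005] w 0.0854 F [-0.4  0.3  0.5]
turn units [-0.004  0.007 -0.015]  shift units in target axes [0.056 0.018 0.061]  now axes [0.056 0.018 0.061]
```

```bash
python3 -m handwheel '[{"dx":0.03,"dy":0,"dz":0.03,"ax":0,"ay":0,"az":0},{"dx":0,"dy":0,"dz":0,"ax":0,"ay":0,"az":0},{"dx":0,"dy":0,"dz":0,"ax":0,"ay":0,"az":0},{"dx":0,"dy":0,"dz":0,"ax":0,"ay":0,"az":0},{"dx":0,"dy":0,"dz":0,"ax":0,"ay":0,"az":0},{"dx":0,"dy":0,"dz":0,"ax":0,"ay":0,"az":0},{"dx":0,"dy":0,"dz":0,"ax":0,"ay":0,"az":0},{"dx":0,"dy":0,"dz":0,"ax":0,"ay":0,"az":0}]' -1
python3 -m handwheel '[{"dx":0,"dy":0,"dz":-0.4,"ax":0,"ay":0,"az":0},{"dx":0,"dy":0,"dz":-0.8,"ax":0,"ay":0,"az":0},{"dx":0,"dy":0,"dz":-0.9,"ax":0,"ay":0,"az":0},{"dx":0,"dy":0,"dz":-0.9,"ax":0,"ay":0,"az":0},{"dx":0,"dy":0,"dz":-0.4,"ax":0,"ay":0,"az":0},{"dx":0,"dy":0,"dz":0,"ax":0,"ay":0,"az":0}]' 
python3 g.py .4884 .0635 .037 .111
```

```text
clock: 36.85
eef_pos: [0.5067, -0.1365, 0.0368]
tool_rot: [-0.053, 0.999, -0.0, 0.0]
ft_force: [-0.9, 0.3, 5.4]
grip_width: 0.0264
clock: 37.45
eef_pos: [0.507, -0.1367, 0.1221]
tool_rot: [-0.053, 0.999, -0.0, 0.001]
ft_force: [0.2, 0.4, -5.9]
grip_width: 0.0261
clock 37.45 pos [ 0.507  -0.1367  0.1221] head -3.0363 tilt [ 0.0018 -0.0008] w 0.0261 F [ 0.2  0.4 -5.9]
turn units [-0.007  0.011 -0.038]  shift units in target axes [0.052 8.041 3.404]  now axes [0.104 8.044 3.396]
```

```bash
python3 -m handwheel '[{"dx":0.03,"dy":0.45,"dz":0,"ax":0,"ay":0,"az":-0.04},{"dx":0,"dy":0.8,"dz":0,"ax":0,"ay":0,"az":0},{"dx":0,"dy":1,"dz":0,"ax":0,"ay":0,"az":0},{"dx":0,"dy":1,"dz":0,"ax":0,"ay":0,"az":0},{"dx":0,"dy":1,"dz":0,"ax":0,"ay":0,"az":0},{"dx":0,"dy":1,"dz":0,"ax":0,"ay":0,"az":0},{"dx":0,"dy":1,"dz":0,"ax":0,"ay":0,"az":0},{"dx":0,"dy":1,"dz":0,"ax":0,"ay":0,"az":0},{"dx":0,"dy":0.6,"dz":0,"ax":0,"ay":0,"az":0},{"dx":0,"dy":0.2,"dz":0,"ax":0,"ay":0,"az":0},{"dx":0,"dy":0,"dz":0,"ax":0,"ay":0,"az":0},{"dx":0,"dy":0,"dz":0,"ax":0,"ay":0,"az":0}]' 
python3 g.py .4884 .0635 .037 .111
```

```text
clock: 38.65
eef_pos: [0.4827, 0.063, 0.1205]
tool_rot: [-0.056, 0.998, -0.0, -0.001]
ft_force: [0.4, -0.8, -5.5]
grip_width: 0.0262
clock 38.65 pos [0.4827 0.063  0.1205] head -3.0305 tilt [-0.0015 -0.001 ] w 0.0262 F [ 0.4 -0.8 -5.5]
turn units [-0.005 -0.011  0.001]  shift units in target axes [-0.028 -0.007  3.339]  now axes [-0.034 -0.004  3.339]
```

```bash
python3 -m handwheel '[{"dx":-0.02,"dy":0,"dz":0.5,"ax":0,"ay":0,"az":0},{"dx":0,"dy":0,"dz":0.9,"ax":0,"ay":0,"az":0},{"dx":0,"dy":0,"dz":0.9,"ax":0,"ay":0,"az":0},{"dx":0,"dy":0,"dz":0.5,"ax":0,"ay":0,"az":0},{"dx":0,"dy":0,"dz":0.3,"ax":0,"ay":0,"az":0},{"dx":0,"dy":0,"dz":0.15,"ax":0,"ay":0,"az":0},{"dx":0,"dy":0,"dz":0.05,"ax":0,"ay":0,"az":0},{"dx":0,"dy":0,"dz":0,"ax":0,"ay":0,"az":0},{"dx":0,"dy":0,"dz":0,"ax":0,"ay":0,"az":0}]' 
python3 g.py .4884 .0635 .037 .111
```

```text
clock: 39.55
eef_pos: [0.4845, 0.0635, 0.0394]
tool_rot: [-0.056, 0.998, -0.0, 0.001]
ft_force: [-0.8, 0.7, -5.4]
grip_width: 0.026
clock 39.55 pos [0.4845 0.0635 0.0394] head -3.0303 tilt [ 0.0015 -0.0001] w 0.026 F [-0.8  0.7 -5.4]
turn units [-0.002  0.01   0.002]  shift units in target axes [ 0.045 -0.019  0.096]  now axes [ 0.045 -0.019  0.096]
```

```bash
python3 -m handwheel '[{"dx":0.03,"dy":0,"dz":0.06,"ax":0,"ay":0,"az":0},{"dx":0,"dy":0,"dz":0.05,"ax":0,"ay":0,"az":0},{"dx":0,"dy":0,"dz":0,"ax":0,"ay":0,"az":0}]' 
python3 -m handwheel '[{"dx":0,"dy":0,"dz":0,"ax":0,"ay":0,"az":0},{"dx":0,"dy":0,"dz":0,"ax":0,"ay":0,"az":0},{"dx":0,"dy":0,"dz":0,"ax":0,"ay":0,"az":0},{"dx":0,"dy":0,"dz":0,"ax":0,"ay":0,"az":0},{"dx":0,"dy":0,"dz":0,"ax":0,"ay":0,"az":0},{"dx":0,"dy":0,"dz":0,"ax":0,"ay":0,"az":0},{"dx":0,"dy":0,"dz":-0.5,"ax":0,"ay":0,"az":0},{"dx":0,"dy":0,"dz":-1,"ax":0,"ay":0,"az":0},{"dx":0,"dy":0,"dz":-1,"ax":0,"ay":0,"az":0},{"dx":0,"dy":0,"dz":-1,"ax":0,"ay":0,"az":0},{"dx":0,"dy":0,"dz":-1,"ax":0,"ay":0,"az":0}]' 1
python3 -m handwheel '[{"dx":0,"dy":-0.5,"dz":-1,"ax":0,"ay":0,"az":0},{"dx":0,"dy":-1,"dz":-1,"ax":0,"ay":0,"az":0},{"dx":0,"dy":-1,"dz":-1,"ax":0,"ay":0,"az":0},{"dx":0,"dy":-1,"dz":-1,"ax":0,"ay":0,"az":0},{"dx":0,"dy":-1,"dz":-0.5,"ax":0,"ay":0,"az":0},{"dx":0,"dy":0,"dz":0,"ax":0,"ay":0,"az":0},{"dx":0,"dy":0,"dz":0,"ax":0,"ay":0,"az":0},{"dx":0,"dy":0,"dz":0,"ax":0,"ay":0,"az":0}]'
python3 jaws.py wrist
python3 - <<'E'
from h import *
shot('wrist','w7.png');c=shot('top','t7.png');a=cv2.imread('pics/t2.png');print(np.round(bot.get_obs()['ft_force'],1))
E
```

```text
clock: 39.85
eef_pos: [0.4833, 0.0635, 0.0368]
tool_rot: [-0.056, 0.998, -0.0, 0.0]
ft_force: [-2.5, 1.0, 2.3]
grip_width: 0.0261
clock: 40.95
eef_pos: [0.4829, 0.0634, 0.1494]
tool_rot: [-0.056, 0.998, -0.0, -0.0]
ft_force: [0.3, -0.4, -0.4]
grip_width: 0.0855
clock: 41.75
eef_pos: [0.4949, -0.0477, 0.2599]
tool_rot: [-0.056, 0.998, 0.0, -0.001]
ft_force: [0.8, 0.3, -0.1]
grip_width: 0.0854
wrist
blue in blue centre [ 0.5237 -0.238 ] yaw 0.117 L 0.0507 local mm [ 1.6 -3.6]
green in green centre [0.4782 0.1654] yaw 0.112 L 0.0505 local mm [1.2 2.4]
yellow in yellow centre [ 0.5014 -0.0348] yaw 0.111 L 0.0503 local mm [2.  0.8]
red in red centre [0.489 0.065] yaw 0.117 L 0.0502 local mm [0.7 1.4]
[-0.5 -0.3 -0.5]
```

View pics/w7.png

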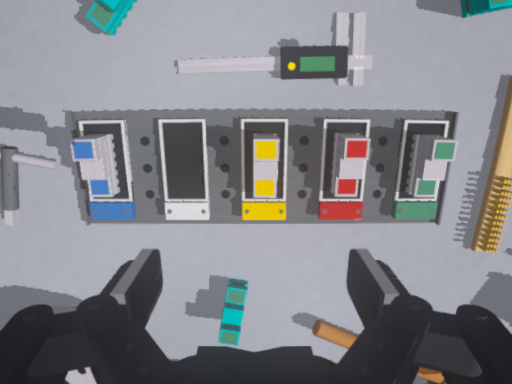

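View pics/t7.png

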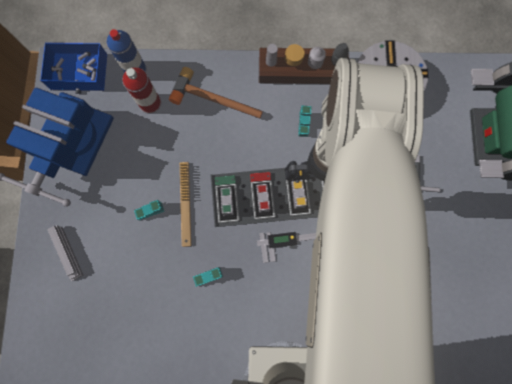

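The wrist picture shows every jaw in the bay of its colour: blue near (95,165), yellow (265,165), red (350,165), green (430,165). The spare bay is empty at (185,165). In the top picture the visible part of the caliper, from (265,248) to (285,240), is where it was at the start. The gripper is clear of everything, so I'm handing in.

```bash
python3 -c "
from workcell import bot
print(bot.job_done())"
```

```text
the job is handed in; nothing more can be done
None
```

All four jaws are in the bays of their own colour and the job is handed in at about 42 s of the 96 s; no verdict was reported. I parked red in the spare bay, moved yellow, blue and green to their bays, then moved red from the spare to its own.

**Last checks:**
- **Jaw positions:** the last wrist picture put every centre within about 4 mm of its bay's centre (limit 18 mm). Each jaw was within 0.01 rad of its bay's direction.
- **Spare bay and tool:** the spare bay is empty, and the open gripper hangs about 0.26 m up, with the force reading near zero.
- **Caliper:** it looked unmoved by eye. The arm hid part of it in the last top picture, and I did not measure its position again.

**What disagreed:**
- **Joint limit:** joint 6 reached its range limit on the way to the blue jaw, so the move stopped short. I turned the gripper half a turn and used that grasp for the remaining moves.
- **Odd angle readings:** four jaw angle readings were well off (yellow twice, green and red once each). The affected jaws lay at the picture's edge or had shaded marks. Later or closer looks agreed with the right angle.
- **Camera offset:** wrist readings differed by 2–3 mm between the two gripper orientations, which is about the stated calibration error.

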